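# Square up the menu plates and put the markers away

### The job

Get the menu plates ready for tomorrow: add every loose white plate to the pile in the metal tray, and tap the pile against both fences until all plates are squared into the corner with their edges flush, long sides against the back fence. Put every marker end-down into the metal tumbler, which stays standing on the desk. Leave the jar, the tin and the tape roll alone.

Things in the scene. Friction and masses are not known exactly. Their poses are not given: they have to be found in the camera images.
- tray: aluminium squaring tray, fixed. Floor 5 mm thick with two upright fences meeting at a right angle; the other two sides are open, no rim. Origin: on the desk below the inner corner of the fences, z up. Back fence: inner face x = 0, along y from 0 to -180 mm. Left fence: inner face y = 0, along x from 0 to -140 mm. The floor fills x 0 to -140, y 0 to -180 mm, top at z = 5 mm.
- corner (a point): inner corner of the tray where both fences meet the floor (5 mm above the desk), axes as the tray's. A plate squared into the corner has its 100 mm side along the back fence and its 60 mm side along the left fence: its centre is at x = -30, y = -50 mm from here. The fences are 6 mm thick, tops 50 mm above here.
- glass: round tapered metal tumbler standing on the desk, open on top, 76 mm across the rim, 98 mm tall, hollow, 350 g, loose. Mouth about 70 mm wide inside, narrowing to about 50 mm at the floor, which is a few mm above the desk. Origin: centre of its underside, z up.
- plate_a: Always present; at the start it lies askew on the tray floor; a rigid white plastic menu plate, 60 x 100 x 8 mm (x, y, z), 60 g, with a 16 mm wide blue band across it near its +y end. Origin: centre of its underside; y along its long side. Plates are all of one size and flat on both faces.
- plate_b: Always present; at the start it lies askew on top of plate_a in the tray; a rigid white plastic menu plate, 60 x 100 x 8 mm (x, y, z), 60 g, with a 16 mm wide green band across it near its +y end. Origin: centre of its underside; y along its long side. Plates are all of one size and flat on both faces.
- plate_c: May be absent; at the start it lies flat on the desk right of the tray; a rigid white plastic menu plate, 60 x 100 x 8 mm (x, y, z), 60 g, with a 16 mm wide red band across it near its +y end. Origin: centre of its underside; y along its long side. Plates are all of one size and flat on both faces.
- plate_d: May be absent; at the start it lies flat on the desk right of the tray; a rigid white plastic menu plate, 60 x 100 x 8 mm (x, y, z), 60 g, with a 16 mm wide orange band across it near its +y end. Origin: centre of its underside; y along its long side. Plates are all of one size and flat on both faces.
- plate_e: May be absent; at the start it lies flat on the desk right of the tray; a rigid white plastic menu plate, 60 x 100 x 8 mm (x, y, z), 60 g, with a 16 mm wide yellow band across it near its +y end. Origin: centre of its underside; y along its long side. Plates are all of one size and flat on both faces.
- marker_a: red and white marker pen, 17 x 135 x 16 mm (x, y, z), about 20 g; may be absent; lies flat on the desk at the start, to the left. Origin: centre of its underside as it lies, half way along; y along the pen. Either end may go down.
- marker_b: red and white marker pen, 17 x 135 x 16 mm (x, y, z), about 20 g; may be absent; lies flat on the desk at the start, to the left. Origin: centre of its underside as it lies, half way along; y along the pen. Either end may go down.
- marker_c: red and white marker pen, 17 x 135 x 16 mm (x, y, z), about 20 g; may be absent; lies flat on the desk at the start, to the left. Origin: centre of its underside as it lies, half way along; y along the pen. Either end may go down.
- chilli_jar: bystander: jar with black cap, 65 mm across, 94 mm tall, loose, at the right side of the desk. Origin: centre of its underside.
- tin: bystander: round food tin, 76 mm across, 58 mm tall, loose, at the right side of the desk. Origin: centre of its underside.
- label_tape: bystander: roll of tape lying flat, 98 mm across, 25 mm tall, loose, at the right side of the desk. Origin: centre of its underside.

How it is judged:
By the outcome, as a careful person would: the job done as asked, in the order asked, and still so for the second after the job is handed in, with the robot touching nothing.
Of plate_c, plate_d, plate_e only 2 to 3 are there at a start; the rules pass over those that are not, and their reading is None.
Of marker_a, marker_b, marker_c only 2 to 3 are there at a start; the rules pass over those that are not, and their reading is None.
At some moment in a run one of marker_a, marker_b, marker_c may be knocked a few centimetres aside while the robot is not near it.
Once in a run the grip may slacken for a moment while it holds something.
It also fails if it takes over 210 s, if anything falls off the work surface, if the arm or the gripper's body presses on something with over 40 N, if the wrist force passes 120 N, or if a joint passes its speed limit or range.

### The arm

A 7-joint arm with a two-finger parallel gripper is mounted at the origin on a cart in front of the work surface, level with it; the furniture and walls round the work are solid. World frame = base frame: x ahead of the robot, y to its left, z up, the work surface at z = 0. Lengths are in m, angles in rad, forces in N, time in s.
With the tool pointing down it reaches from about 0.4 to 0.85 m from the base axis. Payload 10.4 kg.
Tool frame: the origin (TCP) lies at the very end of the fingers, on their centre line; the grasp point (between the pads) lies r.tcp_to_grasp behind it (r.tcp_to_grasp is the distance from the TCP to the grasp point, in m); z points along the fingers, y is the direction in which the jaws open and shut (so a half turn about z gives the same grasp; the last joint's range is limited). The gripper opens to 87 mm and grips with 3 to 60 N. Pads are 19 mm wide; open, the fingers measure 117 mm over their backs; the gripper's body (75 mm by 190 mm) begins 51 mm behind the grasp point.
Start: joints at [-1.204, 0.332, -0.065, 1.46, 0.022, 1.35, -0.088], TCP at [0.237, 0.578, 0.223] pointing down, gripper open.
Joint ranges: [-2.6, 2.6], [-0.5, 2.12], [-1.47, 1.34], [0.16, 2.42], [-1.27, 4.41], [0.06, 2.06], [-2.6, 2.6]. Speed limits (rad/s): [2.22, 2.22, 2.79, 2.79, 3.14, 3.14, 3.14].

### API

Orientations are given as a unit quaternion [x, y, z, w].
In Python, from bench import r gives the robot as it stands. The module is installed in compiled form; this text tells all that it offers.
- The arm moves only by the shell command python3 -m inch 'ROWS' [FORCE]. ROWS is JSON, a list of rows, each an object with "offset": the shift along the tool's x, y, z in m, a list of three; "turn": the turn, a rotation vector about the tool's x, y, z in degrees, a list of three; "fingers": the finger opening in m, from 0 to 0.087. A call has 1 to 5 rows; each row shifts and turns the pose as measured when the row begins, along the tool's axes as they then stand; what a row does not reach is not made up. A row lasts 1/8 s, in which the tool goes at most 62.5 mm and 10.7 degrees, less where a joint would pass 70% of its speed; a pose out of reach is approached as far as the arm can. A call with a gripper value outside its range is refused whole. The fingers move at their own pace and stop on an object; FORCE is the grip in N (left out, the last holds). Time passes only in rows, so rows that do not move let the fingers close. It gives the time, the measured TCP pose, the force and the opening at its end, in the units of the state.
- r.read_state(): the state, without advancing time (a new reading comes with each control period).
- r.camera(name): name is "side" or "top" or "wrist"; returns the picture (420x560x3 uint8, red, green, blue); there is no depth.
- r.camera_model(name): a dict with "fx", "fy", "cx", "cy" (pixels), "world_from_camera" (4x4, takes a point from camera to world coordinates); the wrist camera has in their place "mount" (4x4, takes a point from camera to tool coordinates, whose origin is the TCP and whose axes are the flange's). Camera axes: x right, y up, looking along -z (the intrinsics and any distortion apply to the point x, -y, -z); pixel columns grow to the right and rows downward; lengths in m; the calibration is good to about 2 mm. The wrist camera is an equidistant fisheye: a pixel r from the principal point sees the ray r / f radians off the axis. A picture is of the moment at which its call begins: read the wrist's pose just before it. camera_model takes no time and is no camera call.
- r.close_job(): hands the job in, once; it reports no verdict.
Trained networks look in the newest picture that a camera, given by its name, has taken for a name from the list of things; names that differ only in an ending like _2 or _b are one class to them, and where a whole thing is asked for, a point or a joint stands for the part that bears it (a point fixed in the world has none). Each returns a list of dicts, best first, with "score" (0 to 1); they miss things now and then, are a little off and sometimes report something else, mostly with a low value. They report only what shows in the picture. A call takes as long as a camera call.
- r.cut_out(name, camera): "region" (420x560 bool, what is visible of it) and "extent" ([left, top, right, bottom] in pixels, round what is visible of it).
The state is a dict: "time": time; "joint_positions": joint angles; "joint_vel": joint speeds; "joint_torque": joint torques, N m; "ee_pos": TCP position; "eef_rot": TCP orientation; "ft_force": force on the tool from outside, world axes, zero at the start; "torque": the same for the moment, N m; "width": finger opening in m.
Only numpy, scipy, OpenCV 4.12 (cv2) and the standard library are available. Lean on these libraries where they do the work, as an engineer would, in place of code of your own. Each camera call takes 0.05 s, during which the arm holds its last target. There are 200 camera calls.

## Working session

There is one attempt and no reset: what is moved stays moved. The work goes in short steps, Python scripts to look and compute and a shell command to move; the robot and the scene stay as the last step left them, time stands still between calls to the robot, and variables do not carry over. Pictures are saved under pics/ and viewed, on a budget of 14 in all, crops included, one or two more only if the job needs it, and the job is handed in when it is done.

```bash
mkdir -p pics; ls
python3 - <<'E'
from bench import r
import cv2,numpy as np
s=r.read_state()
print({k:np.round(v,3) for k,v in s.items()}, r.tcp_to_grasp)
for n in("top","side"):
    im=r.camera(n);cv2.imwrite(f"pics/{n}0.png",im[:,:,::-1]);m=r.camera_model(n);print({k:np.round(v,3) for k,v in m.items()})
print(r.camera_model("wrist"))
E
```

```text
pics
{'time': np.float64(0.0), 'joint_positions': array([-1.204,  0.333, -0.065,  1.461,  0.022,  1.35 , -0.089]), 'joint_vel': array([-0.   ,  0.001, -0.   , -0.001,  0.002, -0.001, -0.   ]), 'joint_torque': array([ 0.0000e+00, -6.2326e+01,  2.4000e-02, -3.8991e+01, -6.1000e-02,
        4.0000e-02,  0.0000e+00]), 'ee_pos': array([0.237, 0.578, 0.222]), 'eef_rot': array([ 0.194,  0.981, -0.001, -0.   ]), 'ft_force': array([ 1.185,  0.845, -0.252]), 'torque': array([-0.04 ,  0.04 , -0.009]), 'width': np.float64(0.087)} 0.0187
{'fx': np.float64(458.05), 'fy': np.float64(458.05), 'cx': np.float64(273.782), 'cy': np.float64(215.192), 'world_from_camera': array([[ 0.008,  0.995, -0.103,  0.429],
       [-1.   ,  0.007, -0.01 , -0.054],
       [-0.009,  0.103,  0.995,  1.273],
       [ 0.   ,  0.   ,  0.   ,  1.   ]])}
{'fx': np.float64(459.207), 'fy': np.float64(459.207), 'cx': np.float64(281.937), 'cy': np.float64(209.424), 'world_from_camera': array([[-0.983,  0.094, -0.155,  0.332],
       [-0.181, -0.451,  0.874,  1.197],
       [ 0.012,  0.887,  0.461,  0.704],
       [ 0.   ,  0.   ,  0.   ,  1.   ]])}
{'fx': 325.19226210127806, 'fy': 325.19226210127806, 'cx': 286.28940393185616, 'cy': 204.87524455249073, 'mount': array([[-8.38856099e-06,  9.69269605e-01,  2.46000879e-01,
         6.76706213e-02],
       [ 9.99998474e-01,  4.37889929e-04, -1.69123319e-03,
         4.42216434e-04],
       [-1.74698223e-03,  2.46000489e-01, -9.69268130e-01,
        -1.61358982e-01],
       [ 0.00000000e+00,  0.00000000e+00,  0.00000000e+00,
         1.00000000e+00]])}
```

View pics/top0.png

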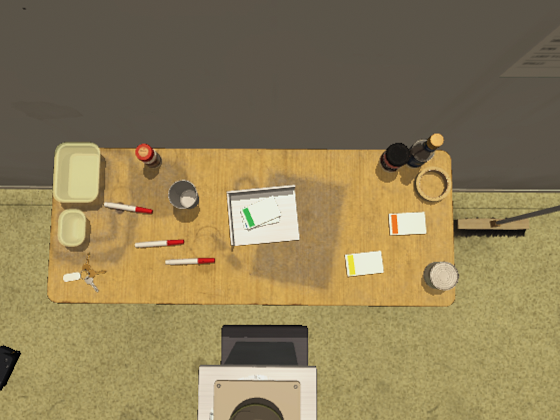

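View pics/side0.png

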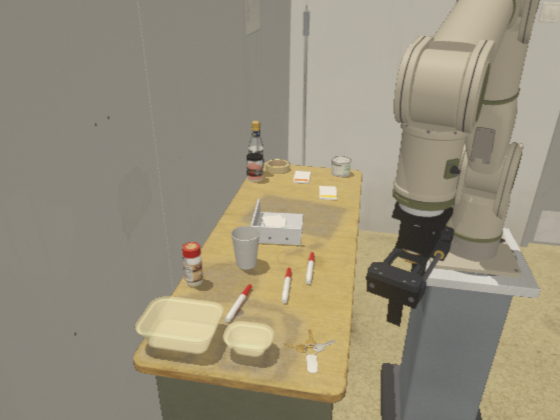

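The top view shows the tray at (265,215) with the blue and green plates in it. Orange plate_d is at (407,223) and yellow plate_e at (364,264); plate_c is absent. The markers are at (128,208), (160,243) and (190,261), and the glass is at (183,195). The side view agrees.

```bash
cat > h.py <<'E'
from bench import r
import cv2,numpy as np
from scipy.spatial.transform import Rotation as R
def cam(n):
    s=r.read_state(); im=r.camera(n); m=r.camera_model(n)
    if n=="wrist":
        T=np.eye(4);T[:3,:3]=R.from_quat(s["eef_rot"]).as_matrix();T[:3,3]=s["ee_pos"];W=T@m["mount"]
    else: W=np.array(m["world_from_camera"])
    K=np.array([[m["fx"],0,m["cx"]],[0,m["fy"],m["cy"]],[0,0,1]])
    return im,(n,K,W)
def w(c,px,z):
    n,K,W=c; p=np.asarray(px,float).reshape(-1,1,2)
    u=(cv2.fisheye.undistortPoints(p,K,np.zeros(4)) if n=="wrist" else cv2.undistortPoints(p,K,None)).reshape(-1,2)
    d=np.c_[u[:,0],-u[:,1],-np.ones(len(u))]@W[:3,:3].T; o=W[:3,3]
    return (o+d*((z-o[2])/d[:,2])[:,None])[:,:2]
def px(c,P):
    n,K,W=c;P=np.atleast_2d(P);q=(P-W[:3,3])@W[:3,:3];q=q*[1,-1,-1]
    if n=="wrist":return cv2.fisheye.projectPoints(q.reshape(-1,1,3),np.zeros(3),np.zeros(3),K,np.zeros(4))[0].reshape(-1,2)
    return cv2.projectPoints(q,np.zeros(3),np.zeros(3),K,None)[0].reshape(-1,2)
def find(c,name,z,thr=.3):
    out=[]
    for d in r.cut_out(name,c[0]):
        if d["score"]<thr: continue
        cs,_=cv2.findContours(d["region"].astype(np.uint8),0,1)
        k=max(cs,key=cv2.contourArea).reshape(-1,2)
        q=w(c,k,z); (cx,cy),(a,b),t=cv2.minAreaRect((q*1000).astype(np.float32))
        if b>a: a,b,t=b,a,t+90
        out.append((name,round(d["score"],2),np.round([cx,cy],1),np.round([a,b],1),"long-axis deg",round((t+90)%180-90,1),"px",np.array(d["extent"]).round()))
    return out
def yaw(): # heading of tool y axis (jaw) and tool x in world, deg
    M=R.from_quat(r.read_state()["eef_rot"]).as_matrix(); f=lambda v:round(float(np.degrees(np.arctan2(v[1],v[0]))),1)
    return f(M[:,0]),f(M[:,1]),np.round(M[:,2],3)
def go(x,y,z,jaw=None): # mm target; returns tool-frame offset and turn
    s=r.read_state();M=R.from_quat(s["eef_rot"]).as_matrix();p=s["ee_pos"]*1000
    o=M.T@(np.array([x,y,z])-p)
    tx=yaw()[1]; 
    D=0 if jaw is None else (jaw-tx+90)%180-90
    Mt=R.from_euler("z",D,degrees=True).as_matrix()@np.c_[[M[0,0],M[1,0],0],[M[0,1],M[1,1],0],[0,0,-1]]
    rv=R.from_matrix(M.T@Mt).as_rotvec(degrees=True)
    print("at",p.round(1),"yaw x,y",yaw()[:2],"F",s["ft_force"].round(1),"w",round(s["width"]*1000,1),"t",round(s["time"],1),"\n -> offset mm",o.round(1),"turn",rv.round(1))
E
python3 - <<'E'
from h import *
im,c=cam("top")
for n,z in(("plate_d",.008),("marker_a",.008),("glass",.098),("tray",.0)):
    for f in find(c,n,z): print(*f)
print(yaw()); go(520,-80,300,90)
E
```

```text
plate_d 0.85 [568.1  -2.9] [101.2  61.3] long-axis deg -67.7 px [238. 197. 283. 229.]
plate_d 0.84 [ 428.6 -287.5] [103.5  64.6] long-axis deg -83.4 px [343. 251. 383. 279.]
plate_d 0.7 [ 540.8 -408.4] [100.   58.3] long-axis deg -87.3 px [389. 213. 426. 232.]
marker_a 0.76 [479.5 275.8] [133.4  14.9] long-axis deg -85.3 px [136. 239. 183. 244.]
marker_a 0.63 [431.3 191.3] [132.3  16.4] long-axis deg -89.5 px [163. 262. 213. 263.]
marker_a 0.61 [576.4 365. ] [134.1  14.9] long-axis deg 83.3 px [103. 204. 154. 212.]
glass 0.84 [604.2 192.9] [76.1 73.5] long-axis deg -89.6 px [172. 180. 198. 210.]
glass 0.63 [430.8 173.9] [117.9  13.7] long-axis deg -87.6 px [168. 261. 213. 265.]
(157.7, 67.7, array([-0., -0., -1.]))
at [237.4 578.1 222.4] yaw x,y (157.7, 67.7) F [-0.7 -0.2  0.5] w 87.1 t 0.3 
 -> offset mm [-511.4 -501.4  -77.5] turn [ -0.   -0.  -22.3]
```

```bash
python3 -m inch '[{"offset":[0,0,-0.02],"turn":[0,0,9.7],"fingers":0.087},{"offset":[0,0,-0.02],"turn":[0,0,9.7],"fingers":0.087},{"offset":[0,0,-0.02],"turn":[0,0,9.7],"fingers":0.087},{"offset":[0,0,-0.02],"turn":[0,0,9.7],"fingers":0.087},{"offset":[0,0,0],"turn":[0,0,9.7],"fingers":0.087}]'
python3 -m inch '[{"offset":[0,0,0],"turn":[0,0,9.7],"fingers":0.087},{"offset":[0,0,0],"turn":[0,0,9.5],"fingers":0.087},{"offset":[-0.04,0.04,0],"turn":[0,0,0],"fingers":0.087},{"offset":[-0.04,0.04,0],"turn":[0,0,0],"fingers":0.087},{"offset":[-0.04,0.04,0],"turn":[0,0,0],"fingers":0.087}]'
python3 -m inch '[{"offset":[-0.05,0.03,0],"turn":[0,0,0],"fingers":0.087},{"offset":[-0.05,0.03,0],"turn":[0,0,0],"fingers":0.087},{"offset":[-0.06,0,0],"turn":[0,0,0],"fingers":0.087},{"offset":[-0.06,0,0],"turn":[0,0,0],"fingers":0.087},{"offset":[-0.06,0,0],"turn":[0,0,0],"fingers":0.087}]'
python3 -c "
from h import *
go(480,-100,320,0)"
```

```text
time: 0.98
ee_pos: [0.2374, 0.5777, 0.3043]
eef_rot: [0.59, 0.807, -0.001, 0.0]
ft_force: [0.8, -0.6, -0.8]
width: 0.087
time: 1.6
ee_pos: [0.351, 0.4536, 0.3035]
eef_rot: [0.718, 0.696, -0.001, -0.0]
ft_force: [0.3, -0.1, -0.3]
width: 0.0871
time: 2.22
ee_pos: [0.4052, 0.1619, 0.3031]
eef_rot: [0.72, 0.694, -0.001, -0.0]
ft_force: [1.4, -1.0, 0.8]
width: 0.0873
at [405.2 161.9 303.1] yaw x,y (88.0, -2.0) F [ 1.4 -1.   0.8] w 87.3 t 2.2 
 -> offset mm [-259.1   84.   -16.7] turn [-0.1  0.1 -2. ]
```

```bash
python3 -m inch '[{"offset":[-0.052,0.015,0],"turn":[0,0,-1],"fingers":0.087},{"offset":[-0.052,0.015,0],"turn":[0,0,-1],"fingers":0.087},{"offset":[-0.052,0.015,0],"turn":[0,0,0],"fingers":0.087},{"offset":[-0.052,0.015,0],"turn":[0,0,0],"fingers":0.087},{"offset":[0,0,0],"turn":[0,0,0],"fingers":0.087}]'
python3 - <<'E'
from h import *
im,c=cam("wrist"); cv2.imwrite("pics/w1.png",im[:,:,::-1])
for n,z in(("plate_d",.008),("tray",.0)):
    for f in find(c,n,z): print(*f)
go(430,-200,200,7)
E
```

```text
time: 2.85
ee_pos: [0.4624, -0.0589, 0.3045]
eef_rot: [0.709, 0.705, 0.002, -0.0]
ft_force: [0.8, 0.5, -0.1]
width: 0.0873
plate_d 0.96 [539.6 -27.7] [58.7 13.8] long-axis deg -66.5 px [331.  98. 351. 174.]
plate_d 0.79 [ 427.6 -267.2] [66.3 62.4] long-axis deg -79.8 px [245. 284. 290. 321.]
plate_d 0.6 [571.5  -3.1] [104.3  65.5] long-axis deg -66.6 px [330.  92. 394. 175.]
tray 0.63 [568.2 -12.6] [207.8 167.8] long-axis deg -84.1 px [293.  68. 413. 207.]
at [462.1 -53.8 304.1] yaw x,y (90.1, 0.1) F [0.1 0.4 0.7] w 86.9 t 3.0 
 -> offset mm [-146.5  -32.5  103.4] turn [ 0.1 -0.2 -6.9]
```

View pics/w1.png

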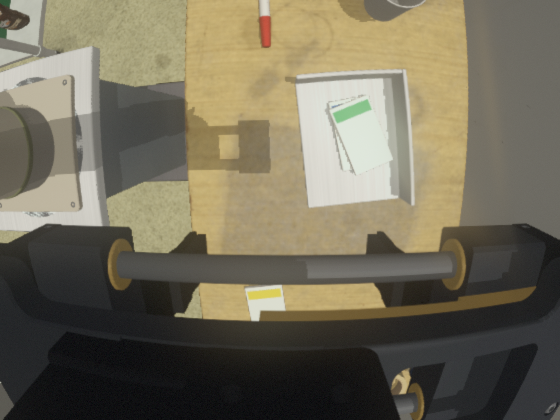

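The wrist picture shows the tray with its open corner near (308,206) and the fence corner near (406,72). The yellow plate is at (265,300), partly hidden by the gripper. I'll zoom in on the tray to get its pose.

Run:
```python
import cv2
im=cv2.imread("pics/w1.png")[55:220,280:430]
cv2.imwrite("pics/w1z.png",cv2.resize(im,None,fx=3.6,fy=3.6,interpolation=cv2.INTER_CUBIC))
```

```text
(no output)
```

View pics/w1z.png

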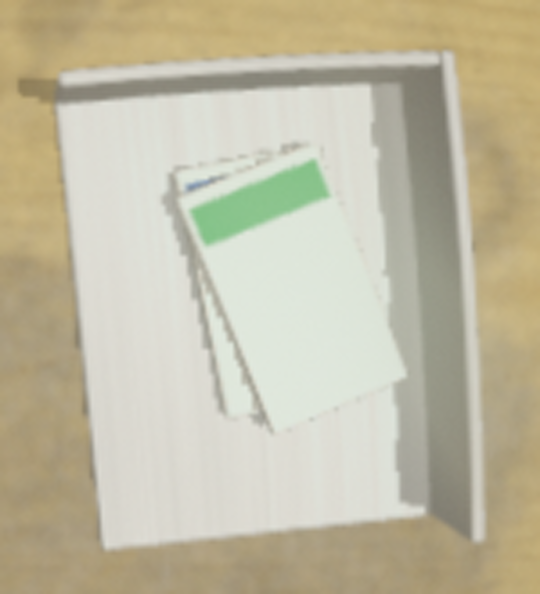

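Run:
```python
from h import *
from scipy.optimize import least_squares
im,c=cam("wrist")
z=lambda L:np.array(L)/3.6+[280,55]
O=np.array([[-140,-180,5],[0,-180,5],[0,0,5],[-140,0,5],[0,-180,55],[0,0,55],[-140,0,55]])/1000
P=z([[103,548],[427,513],[401,84],[62,103],[472,540],[440,66],[62,84]])
def T(v):
    Q=O.copy();Q[:,:2]=O[:,:2]@R.from_euler("z",v[2]).as_matrix()[:2,:2].T+v[:2];return Q
s=least_squares(lambda v:(px(c,T(v))-P).ravel(),[.64,.08,.05])
print(s.x[:2]*1000,np.degrees(s.x[2]));print((px(c,T(s.x))-P).round(1).tolist())
b=w(c,z([[310,150],[182,197],[275,432],[407,377]]),.021)*1000
print(b.round(),b.mean(0))
```

```text
[614.69865271  88.90867533] 6.142758126251337
[[-0.4, 0.4], [0.8, 0.5], [0.2, -0.7], [-1.5, -0.3], [0.2, 1.0], [1.2, -0.7], [-0.2, -0.1]]
[[572.  56.]
 [522.  36.]
 [561. -54.]
 [614. -31.]] [567.43590964   2.06984588]
```

```bash
python3 -m inch '[{"offset":[-0.058,-0.009,0.04],"turn":[0,0,-1.7],"fingers":0.087},{"offset":[-0.058,-0.009,0.045],"turn":[0,0,-1.7],"fingers":0.087},{"offset":[-0.058,-0.007,0.045],"turn":[0,0,-1.7],"fingers":0.087},{"offset":[-0.055,-0.004,0.045],"turn":[0,0,-1.7],"fingers":0.087},{"offset":[0,0,0.02],"turn":[0,0,0],"fingers":0.087}]'
python3 - <<'E'
from h import *
im,c=cam("wrist"); cv2.imwrite("pics/w2.png",im[:,:,::-1])
for f in find(c,"plate_d",.008): print(*f)
go(428.6,-287.5,4,6.6)
E
```

```text
time: 3.68
ee_pos: [0.4509, -0.2515, 0.1264]
eef_rot: [0.655, 0.756, 0.004, 0.001]
ft_force: [0.7, 1.1, 0.3]
width: 0.0868
plate_d 0.81 [ 428.4 -271. ] [67.9 59.1] long-axis deg -83.3 px [227. 183. 295. 254.]
plate_d 0.74 [589.3 -36.8] [65.8 19. ] long-axis deg 20.9 px [432.   0. 488.  20.]
plate_d 0.53 [549.3 -48.8] [16.6 13.6] long-axis deg 18.5 px [412.   0. 431.  16.]
at [ 451.2 -248.3  126.5] yaw x,y (98.4, 8.4) F [0.5 0.8 0.4] w 87.0 t 3.8 
 -> offset mm [-36.3 -29.  122. ] turn [ 0.4 -0.4  1.8]
```

View pics/w2.png

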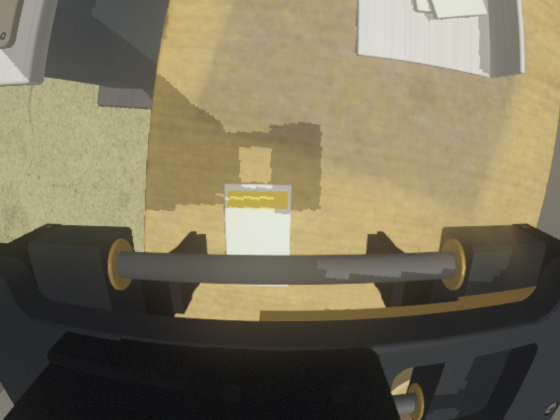

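The yellow plate is at (258,220), with its +y edge where expected. Going down to grasp it.

```bash
python3 -m inch '[{"offset":[-0.018,-0.015,0.02],"turn":[0,0,1],"fingers":0.087},{"offset":[-0.018,-0.015,0.03],"turn":[0.2,-0.2,0.8],"fingers":0.087},{"offset":[0,0,0.03],"turn":[0,0,0],"fingers":0.087},{"offset":[0,0,0],"turn":[0,0,0],"fingers":0.087}]'
python3 -c "
from h import *
go(428.6,-287.5,4,6.6)"
```

```text
time: 4.28
ee_pos: [0.4323, -0.2824, 0.0479]
eef_rot: [0.661, 0.75, 0.006, 0.001]
ft_force: [1.0, 0.4, 0.0]
width: 0.0868
at [ 432.3 -282.4   47.9] yaw x,y (97.2, 7.2) F [1.  0.4 0. ] w 86.8 t 4.3 
 -> offset mm [-4.8 -4.7 43.8] turn [ 0.6 -0.3  0.6]
```

```bash
python3 -m inch '[{"offset":[-0.005,-0.005,0.02],"turn":[0.6,-0.3,0.6],"fingers":0.087},{"offset":[0,0,0.018],"turn":[0,0,0],"fingers":0.087},{"offset":[0,0,0.004],"turn":[0,0,0],"fingers":0.087},{"offset":[0,0,0],"turn":[0,0,0],"fingers":0.087}]' 
python3 -c "
from h import *
go(428.6,-287.5,4,6.6)"
python3 -m inch '[{"offset":[0,0,0],"turn":[0,0,0],"fingers":0.055},{"offset":[0,0,0],"turn":[0,0,0],"fingers":0.055},{"offset":[0,0,0],"turn":[0,0,0],"fingers":0.055},{"offset":[0,0,0],"turn":[0,0,0],"fingers":0.04}]' 25
```

```text
time: 4.78
ee_pos: [0.4337, -0.2857, 0.0099]
eef_rot: [0.663, 0.749, 0.003, 0.002]
ft_force: [0.0, -0.6, 0.2]
width: 0.0869
at [ 433.7 -285.7    9.9] yaw x,y (96.9, 6.9) F [ 0.  -0.6  0.2] w 86.9 t 4.8 
 -> offset mm [-1.2 -5.4  5.8] turn [ 0.4 -0.   0.3]
time: 5.28
ee_pos: [0.4348, -0.286, 0.0114]
eef_rot: [0.663, 0.749, 0.003, 0.003]
ft_force: [-0.1, 0.5, -0.4]
width: 0.0547
```

The jaws closed above the plate. I'll reopen, lower and grip again.

```bash
python3 -m inch '[{"offset":[0,0,0],"turn":[0,0,0],"fingers":0.087},{"offset":[0,0,0],"turn":[0,0,0],"fingers":0.087},{"offset":[-0.001,-0.006,0.0],"turn":[0.2,0,0.3],"fingers":0.087},{"offset":[0,-0.002,0.007],"turn":[0,0,0],"fingers":0.087},{"offset":[0,-0.001,0.003],"turn":[0,0,0],"fingers":0.087}]' 
python3 -c "
from h import *
go(428.6,-287.5,3,6.6)"
```

```text
time: 5.9
ee_pos: [0.4252, -0.2882, 0.0007]
eef_rot: [0.665, 0.747, 0.002, 0.002]
ft_force: [2.8, 0.6, 7.2]
width: 0.086
at [ 425.2 -288.2    0.7] yaw x,y (96.6, 6.6) F [2.8 0.6 7.2] w 86.0 t 5.9 
 -> offset mm [ 0.3  3.5 -2.3] turn [0.3 0.  0. ]
```

```bash
python3 -m inch '[{"offset":[0,0.003,-0.002],"turn":[0,0,0],"fingers":0.05},{"offset":[0,0,0],"turn":[0,0,0],"fingers":0.05},{"offset":[0,0,0],"turn":[0,0,0],"fingers":0.05},{"offset":[0,0,0],"turn":[0,0,0],"fingers":0.05},{"offset":[0,0,0],"turn":[0,0,0],"fingers":0.05}]' 25
python3 -c "
from h import *
go(428.6,-287.5,3,6.6)"
```

```text
time: 6.52
ee_pos: [0.4282, -0.2878, 0.0025]
eef_rot: [0.665, 0.747, 0.002, 0.002]
ft_force: [0.9, -0.5, -1.0]
width: 0.0594
at [ 428.2 -287.8    2.5] yaw x,y (96.6, 6.6) F [ 0.9 -0.5 -1. ] w 59.4 t 6.5 
 -> offset mm [ 0.3  0.4 -0.5] turn [ 0.3  0.  -0. ]
```

```bash
python3 -m inch '[{"offset":[0,0,-0.04],"turn":[0,0,0],"fingers":0.05},{"offset":[0,0,-0.05],"turn":[0,0,0],"fingers":0.05},{"offset":[0.045,0.028,-0.01],"turn":[0,0,0],"fingers":0.05},{"offset":[0.045,0.028,0],"turn":[0,0,0],"fingers":0.05},{"offset":[0.045,0.028,0],"turn":[0,0,0],"fingers":0.05}]' 30
python3 -m inch '[{"offset":[0.045,0.028,0],"turn":[0,0,0],"fingers":0.05},{"offset":[0.045,0.028,0],"turn":[0,0,0],"fingers":0.05},{"offset":[0.03,0.015,0],"turn":[0,0,0],"fingers":0.05},{"offset":[0,0,0],"turn":[0,0,0],"fingers":0.05}]'
python3 -c "
from h import *
go(566,-2,60,6.1)"
```

```text
time: 7.15
ee_pos: [0.4957, -0.1446, 0.1062]
eef_rot: [0.669, 0.743, 0.002, 0.002]
ft_force: [0.5, 0.2, -0.3]
width: 0.0592
time: 7.65
ee_pos: [0.556, -0.0081, 0.1065]
eef_rot: [0.666, 0.746, 0.003, 0.002]
ft_force: [0.4, -0.2, -0.4]
width: 0.0592
at [556.   -8.1 106.5] yaw x,y (96.5, 6.5) F [ 0.4 -0.2 -0.4] w 59.2 t 7.7 
 -> offset mm [ 4.9 10.4 46.6] turn [ 0.4 -0.1  0.4]
```

```bash
python3 -m inch '[{"offset":[0.005,0.01,0.02],"turn":[0.4,0,0.4],"fingers":0.05},{"offset":[0,0,0.03],"turn":[0,0,0],"fingers":0.05},{"offset":[0,0,0.02],"turn":[0,0,0],"fingers":0.05},{"offset":[0,0,0],"turn":[0,0,0],"fingers":0.05}]' 
python3 -c "
from h import *
go(566,-2,25,6.1)"
```

```text
time: 8.15
ee_pos: [0.5652, -0.0045, 0.0351]
eef_rot: [0.67, 0.743, 0.0, -0.0]
ft_force: [-0.3, -0.9, -0.5]
width: 0.0597
at [565.2  -4.5  35.1] yaw x,y (95.9, 5.9) F [-0.3 -0.9 -0.5] w 59.7 t 8.2 
 -> offset mm [ 2.4  1.1 10.1] turn [-0.  -0.  -0.2]
```

```bash
python3 -m inch '[{"offset":[0.002,0.001,0.009],"turn":[0,0,0],"fingers":0.05},{"offset":[0,0,0.002],"turn":[0,0,0],"fingers":0.05},{"offset":[0,0,0.001],"turn":[0,0,0],"fingers":0.05}]' 
python3 -c "
from h import *
go(566,-2,25,6.1)"
```

```text
time: 8.52
ee_pos: [0.5671, -0.0028, 0.0244]
eef_rot: [0.67, 0.742, 0.001, 0.0]
ft_force: [-0.2, -0.1, -0.9]
width: 0.0595
at [567.1  -2.8  24.4] yaw x,y (95.9, 5.9) F [-0.2 -0.1 -0.9] w 59.5 t 8.5 
 -> offset mm [ 0.9 -1.  -0.6] turn [ 0.1 -0.1 -0.2]
```

```bash
python3 -m inch '[{"offset":[0,0,0.001],"turn":[0,0,0],"fingers":0.068},{"offset":[0,0,0],"turn":[0,0,0],"fingers":0.068},{"offset":[0,0,-0.03],"turn":[0,0,0],"fingers":0.07},{"offset":[0,0,-0.05],"turn":[0,0,0],"fingers":0.087},{"offset":[-0.02,0,-0.06],"turn":[0,0,0],"fingers":0.087}]'
python3 - <<'E'
from h import *
im,c=cam("top");cv2.imwrite("pics/t2.png",cv2.resize(im[130:310,200:470,::-1],None,fx=2.9,fy=2.9))
for n,z in(("plate_d",.008),("chilli_jar",.094),("chilli_jar",.05),("label_tape",.025),("tin",.058)):
    for f in find(c,n,z): print(*f)
go(541,-408,150,2.7)
E
```

```text
time: 9.15
ee_pos: [0.5669, -0.0211, 0.1632]
eef_rot: [0.669, 0.743, -0.001, -0.002]
ft_force: [1.0, -0.4, 0.9]
width: 0.082
plate_d 0.77 [ 539.5 -407.1] [103.3  61.4] long-axis deg -87.4 px [388. 213. 429. 234.]
chilli_jar 0.59 [ 704.6 -354.7] [87.1 60.8] long-axis deg -44.9 px [382. 142. 409. 175.]
chilli_jar 0.59 [ 714.9 -365.9] [90.4 63.1] long-axis deg -44.9 px [382. 142. 409. 175.]
label_tape 0.89 [ 646.4 -475.7] [101.4  98. ] long-axis deg -46.2 px [414. 170. 450. 200.]
tin 0.8 [ 397.7 -480.3] [91.8 72.8] long-axis deg -89.5 px [422. 263. 456. 291.]
at [566.9 -21.9 161.3] yaw x,y (95.9, 5.9) F [-1.4  1.   0.4] w 87.1 t 9.4 
 -> offset mm [-381.4  -65.6   11.4] turn [-0.2 -0.   3.2]
```

View pics/t2.png

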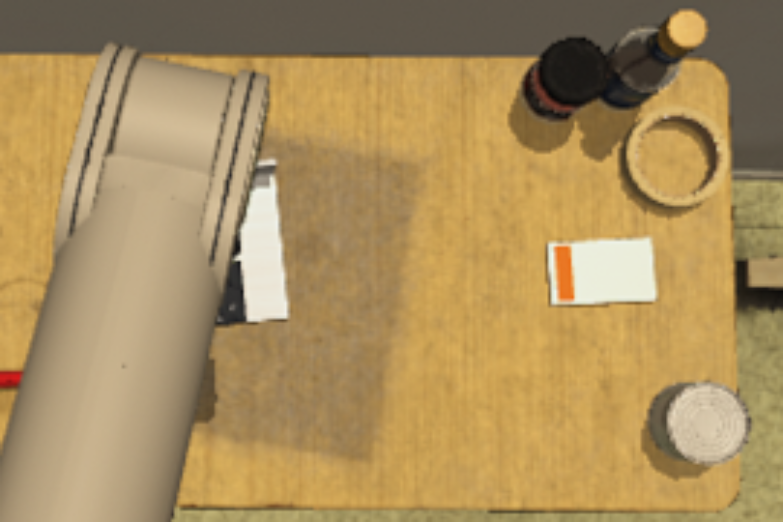

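The orange plate is at crop (602,270). The jar, tape and tin are clear of the approach, and the arm hides the tray.

```bash
python3 -m inch '[{"offset":[-0.055,-0.009,0],"turn":[0,0,0.6],"fingers":0.087},{"offset":[-0.055,-0.009,0],"turn":[0,0,0.6],"fingers":0.087},{"offset":[-0.055,-0.009,0],"turn":[0,0,0.6],"fingers":0.087},{"offset":[-0.055,-0.009,0],"turn":[0,0,0.6],"fingers":0.087},{"offset":[-0.055,-0.009,0],"turn":[0,0,0.6],"fingers":0.087}]' 
python3 -m inch '[{"offset":[-0.055,-0.009,0.02],"turn":[0,0,0.6],"fingers":0.087},{"offset":[-0.045,-0.009,0.03],"turn":[0,0,0],"fingers":0.087},{"offset":[0,0,0.03],"turn":[0,0,0],"fingers":0.087},{"offset":[0,0,0],"turn":[0,0,0],"fingers":0.087}]' 
python3 -c "
from h import *
go(540,-408,3,2.7)"
```

```text
time: 10.07
ee_pos: [0.5451, -0.297, 0.1532]
eef_rot: [0.684, 0.73, -0.004, -0.007]
ft_force: [1.0, -0.2, -0.0]
width: 0.0871
time: 10.58
ee_pos: [0.5267, -0.403, 0.0638]
eef_rot: [0.689, 0.724, -0.006, -0.011]
ft_force: [0.3, 0.5, 0.3]
width: 0.0869
at [ 526.7 -403.    63.8] yaw x,y (92.8, 2.8) F [0.3 0.5 0.3] w 86.9 t 10.6 
 -> offset mm [-6.1 14.5 60.4] turn [-1.4 -0.5  0.1]
```

```bash
python3 -m inch '[{"offset":[-0.006,0.015,0.015],"turn":[-1.4,-0.5,0],"fingers":0.087},{"offset":[0,0,0.02],"turn":[0,0,0],"fingers":0.087},{"offset":[0,0,0],"turn":[0,0,0],"fingers":0.087}]' 
python3 -c "
from h import *
go(540,-408,3,2.7)"
```

```text
time: 10.95
ee_pos: [0.5424, -0.4065, 0.0279]
eef_rot: [0.689, 0.725, 0.0, -0.0]
ft_force: [0.4, 0.4, 0.3]
width: 0.0869
at [ 542.4 -406.5   27.9] yaw x,y (93.0, 3.0) F [0.4 0.4 0.3] w 86.9 t 10.9 
 -> offset mm [-1.4 -2.5 24.9] turn [-0.  -0.   0.3]
```

```bash
python3 -m inch '[{"offset":[-0.001,-0.002,0.013],"turn":[0,0,0.3],"fingers":0.087},{"offset":[0,0,0.009],"turn":[0,0,0],"fingers":0.087},{"offset":[0,0,0.002],"turn":[0,0,0],"fingers":0.087}]' 
python3 -c "
from h import *
go(540,-408,3,2.7)"
python3 -m inch '[{"offset":[0,0,0],"turn":[0,0,0],"fingers":0.075},{"offset":[0,0,0],"turn":[0,0,0],"fingers":0.065}]' 25
```

```text
time: 11.32
ee_pos: [0.5407, -0.4074, 0.0039]
eef_rot: [0.69, 0.723, 0.0, 0.0]
ft_force: [0.2, -0.7, 0.4]
width: 0.0867
at [ 540.7 -407.4    3.9] yaw x,y (92.7, 2.7) F [ 0.2 -0.7  0.4] w 86.7 t 11.3 
 -> offset mm [-0.6 -0.8  0.9] turn [0. 0. 0.]
time: 11.58
ee_pos: [0.5408, -0.4077, 0.0042]
eef_rot: [0.69, 0.723, 0.0, 0.0]
ft_force: [-0.2, 0.5, -0.1]
width: 0.0745
```

```bash
python3 -m inch '[{"offset":[0,0,0.001],"turn":[0,0,0],"fingers":0.05},{"offset":[0,0,0],"turn":[0,0,0],"fingers":0.05},{"offset":[0,0,0],"turn":[0,0,0],"fingers":0.05},{"offset":[0,0,0],"turn":[0,0,0],"fingers":0.05},{"offset":[0,0,-0.03],"turn":[0,0,0],"fingers":0.05}]' 30
python3 -c "
from h import *
go(566,-2,100,6.1)"
```

```text
time: 12.2
ee_pos: [0.5399, -0.4066, 0.0318]
eef_rot: [0.69, 0.723, -0.0, -0.001]
ft_force: [0.5, -1.1, -0.5]
width: 0.0596
at [ 539.9 -406.6   31.8] yaw x,y (92.7, 2.7) F [ 0.5 -1.1 -0.5] w 59.6 t 12.2 
 -> offset mm [403.   44.9 -67.7] turn [-0.1 -0.1 -3.4]
```

```bash
python3 -m inch '[{"offset":[0.02,0,-0.05],"turn":[0,0,-0.6],"fingers":0.05},{"offset":[0.055,0.007,-0.02],"turn":[0,0,-0.6],"fingers":0.05},{"offset":[0.055,0.007,0],"turn":[0,0,-0.6],"fingers":0.05},{"offset":[0.055,0.007,0],"turn":[0,0,-0.6],"fingers":0.05},{"offset":[0.055,0.007,0],"turn":[0,0,-0.6],"fingers":0.05}]'
python3 -m inch '[{"offset":[0.055,0.007,0],"turn":[0,0,-0.4],"fingers":0.05},{"offset":[0.055,0.007,0],"turn":[0,0,0],"fingers":0.05},{"offset":[0.05,0.007,0],"turn":[0,0,0],"fingers":0.05},{"offset":[0,0,0],"turn":[0,0,0],"fingers":0.05}]'
python3 -c "
from h import *
go(566,-2,33,6.1)"
```

```text
time: 12.82
ee_pos: [0.551, -0.1649, 0.1065]
eef_rot: [0.674, 0.739, -0.0, 0.002]
ft_force: [1.2, 0.4, -1.5]
width: 0.0593
time: 13.32
ee_pos: [0.5562, 0.0077, 0.1066]
eef_rot: [0.668, 0.744, 0.001, 0.001]
ft_force: [-0.5, -0.6, 0.2]
width: 0.0588
at [556.2   7.7 106.6] yaw x,y (96.2, 6.2) F [-0.5 -0.6  0.2] w 58.8 t 13.3 
 -> offset mm [-10.7   8.4  73.6] turn [ 0.2 -0.   0.1]
```

```bash
python3 -m inch '[{"offset":[-0.011,0.008,0.02],"turn":[0,0,0],"fingers":0.05},{"offset":[0,0,0.025],"turn":[0,0,0],"fingers":0.05},{"offset":[0,0,0.015],"turn":[0,0,0],"fingers":0.05},{"offset":[0,0,0],"turn":[0,0,0],"fingers":0.05}]'
python3 -c "
from h import *
go(566,-2,33,6.1)"
```

```text
time: 13.82
ee_pos: [0.5663, -0.0046, 0.046]
eef_rot: [0.669, 0.744, 0.002, 0.002]
ft_force: [-0.8, 0.2, -0.4]
width: 0.0595
at [566.3  -4.6  46. ] yaw x,y (96.1, 6.1) F [-0.8  0.2 -0.4] w 59.5 t 13.8 
 -> offset mm [ 2.6 -0.1 13. ] turn [ 0.3 -0.   0. ]
```

```bash
python3 -m inch '[{"offset":[0.003,0,0.009],"turn":[0,0,0],"fingers":0.05},{"offset":[0,0,0.003],"turn":[0,0,0],"fingers":0.05},{"offset":[0,0,0.001],"turn":[0,0,0],"fingers":0.05}]'
python3 -m inch '[{"offset":[0,0,0],"turn":[0,0,0],"fingers":0.068},{"offset":[0,0,0],"turn":[0,0,0],"fingers":0.068},{"offset":[0,0,-0.03],"turn":[0,0,0],"fingers":0.07},{"offset":[0,0,-0.05],"turn":[0,0,0],"fingers":0.06},{"offset":[-0.06,0,-0.05],"turn":[0,0,0],"fingers":0.03}]'
python3 -m inch '[{"offset":[-0.06,0,0],"turn":[0,0,0],"fingers":0.03},{"offset":[-0.05,0,0],"turn":[0,0,0],"fingers":0.03},{"offset":[0,0,0],"turn":[0,0,0],"fingers":0.03}]'
python3 - <<'E'
from h import *
im,c=cam("wrist");cv2.imwrite("pics/w3.png",im[:260,150:,::-1])
for f in find(c,"plate_d",.037): print(*f)
for z in(.005,.037):
  t=np.radians(6.14);M=np.array([[np.cos(t),-np.sin(t)],[np.sin(t),np.cos(t)]])
  for p in([0,0],[-60,0],[-60,-100],[0,-100]): print(z,p,px(c,[*(M@np.array(p)/1000+[.6147,.0889]),z]).round(1)-[150,0])
go(580,-75,60,6.1)
E
```

```text
time: 14.2
ee_pos: [0.567, -0.0017, 0.0338]
eef_rot: [0.669, 0.744, 0.003, 0.002]
ft_force: [-0.8, -0.0, -1.2]
width: 0.0593
time: 14.82
ee_pos: [0.5705, -0.0459, 0.155]
eef_rot: [0.666, 0.746, 0.002, 0.001]
ft_force: [1.2, -0.3, -0.6]
width: 0.0571
time: 15.2
ee_pos: [0.585, -0.1623, 0.1601]
eef_rot: [0.667, 0.745, 0.004, 0.004]
ft_force: [0.0, -0.0, 0.7]
width: 0.0327
plate_d 0.83 [604.3 -27.9] [30.8  9.7] long-axis deg -75.3 px [242.   0. 334.  86.]
plate_d 0.64 [568.1 -17.1] [73.8 61.1] long-axis deg -84.2 px [247.   0. 321.  79.]
plate_d 0.52 [536.7 -15.4] [23.   2.6] long-axis deg -82.9 px [249.  18. 250.  48.]
0.005 [0, 0] [[190.7 -40.5]]
0.005 [-60, 0] [[132.  -43.1]]
0.005 [-60, -100] [[131.5  44.8]]
0.005 [0, -100] [[193.1  46.7]]
0.037 [0, 0] [[196.3 -55.1]]
0.037 [-60, 0] [[132.1 -58.3]]
0.037 [-60, -100] [[131.4  36.3]]
0.037 [0, -100] [[199.7  38.7]]
at [ 585.7 -157.4  159.3] yaw x,y (96.6, 6.6) F [ 0.2  0.8 -0.3] w 30.9 t 15.3 
 -> offset mm [82.3  2.8 99.5] turn [ 0.6 -0.1  0.5]
```

View pics/w3.png

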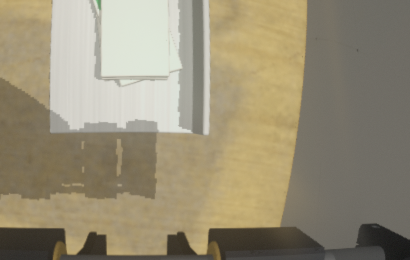

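The two added plates lie stacked and aligned with the tray (crop (135,40)), with the corners of a and b sticking out beneath. Now the pushes.

```bash
python3 -m inch '[{"offset":[0.045,0,0.045],"turn":[0.3,0,0.3],"fingers":0.03},{"offset":[0.04,0,0.045],"turn":[0.3,0,0.2],"fingers":0.03},{"offset":[0,0,0.02],"turn":[0,0,0],"fingers":0.03},{"offset":[0,0,0],"turn":[0,0,0],"fingers":0.03}]'
python3 -c "
from h import *
go(576.6,-71,8,6.1)"
```

```text
time: 15.8
ee_pos: [0.5776, -0.0647, 0.0476]
eef_rot: [0.665, 0.747, 0.002, -0.001]
ft_force: [-0.1, -1.8, 0.1]
width: 0.03
at [577.6 -64.7  47.6] yaw x,y (96.6, 6.6) F [-0.1 -1.8  0.1] w 30.0 t 15.8 
 -> offset mm [-6.3 -1.7 39.6] turn [ 0.1 -0.2  0.5]
```

```bash
python3 -m inch '[{"offset":[-0.008,-0.002,0.01],"turn":[0,0,0.5],"fingers":0.03},{"offset":[0,0,0.017],"turn":[0,0,0],"fingers":0.03},{"offset":[0,0,0.008],"turn":[0,0,0],"fingers":0.03},{"offset":[0,0,0.003],"turn":[0,0,0],"fingers":0.03}]'
python3 -c "
from h import *
go(576.6,-71,8,6.1)"
```

```text
time: 16.3
ee_pos: [0.5782, -0.0756, 0.0098]
eef_rot: [0.67, 0.743, 0.003, 0.001]
ft_force: [-0.1, -0.4, 0.4]
width: 0.0299
at [578.2 -75.6   9.8] yaw x,y (95.9, 5.9) F [-0.1 -0.4  0.4] w 29.9 t 16.3 
 -> offset mm [ 4.8 -1.2  1.8] turn [ 0.3 -0.2 -0.2]
```

```bash
python3 -m inch '[{"offset":[0.008,0,0.002],"turn":[0,0,0],"fingers":0.03},{"offset":[0.008,0,0],"turn":[0,0,0],"fingers":0.03},{"offset":[0.008,0,0],"turn":[0,0,0],"fingers":0.03},{"offset":[0.008,0,0],"turn":[0,0,0],"fingers":0.03},{"offset":[0.005,0,0],"turn":[0,0,0],"fingers":0.03}]'
python3 -c "
from h import *
go(576.6,-71,8,6.1)"
python3 -m inch '[{"offset":[0.004,0,0],"turn":[0,0,0],"fingers":0.03},{"offset":[0.004,0,0],"turn":[0,0,0],"fingers":0.03},{"offset":[0.004,0,0],"turn":[0,0,0],"fingers":0.03}]'
python3 -c "
from h import *
print((np.array([[.994,.107],[-.107,.994]])@(r.read_state()['ee_pos'][:2]*1000-[614.7,88.9])).round(1))
go(576.6,-71,8,6.1)"
```

```text
time: 16.92
ee_pos: [0.5733, -0.0418, 0.0082]
eef_rot: [0.671, 0.742, 0.0, 0.003]
ft_force: [-4.5, -21.8, -1.0]
width: 0.0298
at [573.3 -41.8   8.2] yaw x,y (95.8, 5.8) F [ -4.5 -21.8  -1. ] w 29.8 t 16.9 
 -> offset mm [-29.4   0.4   0.4] turn [ 0.3  0.3 -0.3]
time: 17.3
ee_pos: [0.5688, -0.0418, 0.0083]
eef_rot: [0.674, 0.739, -0.006, 0.008]
ft_force: [-1.9, -13.7, 0.2]
width: 0.0302
[ -59.6 -125. ]
at [568.8 -41.8   8.3] yaw x,y (95.3, 5.3) F [ -1.9 -13.7   0.2] w 30.2 t 17.3 
 -> offset mm [-29.8   5.    0.9] turn [ 0.   1.1 -0.8]
```

```bash
python3 -m inch '[{"offset":[-0.012,0,0],"turn":[0,0,0],"fingers":0.03},{"offset":[0,0,-0.04],"turn":[0,0,0],"fingers":0.03},{"offset":[0,0,-0.05],"turn":[0,0,0],"fingers":0.05},{"offset":[0,-0.03,0],"turn":[0,0,10],"fingers":0.05},{"offset":[0,-0.03,0],"turn":[0,0,10],"fingers":0.05}]'
python3 -m inch '[{"offset":[0,0,0],"turn":[0,0,10],"fingers":0.05},{"offset":[0,0,0],"turn":[0,0,10],"fingers":0.05},{"offset":[0,0,0],"turn":[0,0,10],"fingers":0.05},{"offset":[0,0,0],"turn":[0,0,10],"fingers":0.05},{"offset":[0,0,0],"turn":[0,0,10],"fingers":0.05}]'
python3 -m inch '[{"offset":[0,0,0],"turn":[0,0,10],"fingers":0.05},{"offset":[0,0,0],"turn":[0,0,8],"fingers":0.05},{"offset":[0,0,0],"turn":[0,0,0],"fingers":0.05}]'
python3 - <<'E'
from h import *
im,c=cam("wrist");cv2.imwrite("pics/w4.png",im[:260,:,::-1])
go(503,24.6,50,-84+.1)
E
```

```text
time: 17.92
ee_pos: [0.5108, -0.052, 0.102]
eef_rot: [0.794, 0.608, -0.004, 0.009]
ft_force: [-0.2, 1.2, 0.5]
width: 0.0479
time: 18.55
ee_pos: [0.5102, -0.0487, 0.1032]
eef_rot: [0.979, 0.202, 0.003, 0.005]
ft_force: [0.4, 0.3, -1.0]
width: 0.0501
time: 18.92
ee_pos: [0.5109, -0.0475, 0.1036]
eef_rot: [0.999, 0.042, 0.004, 0.004]
ft_force: [-0.1, 0.2, -0.4]
width: 0.0499
at [510.9 -47.5 103.7] yaw x,y (4.9, -85.1) F [-0.6 -0.   0.7] w 50.2 t 19.0 
 -> offset mm [ -2.2 -72.9  53.1] turn [ 0.5 -0.4 -1.2]
```

View pics/w4.png

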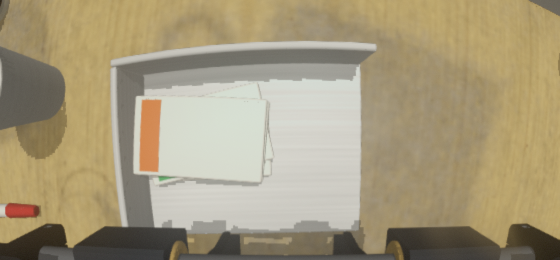

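The pile sits near the left fence (left edge at x~135). b is still skewed, with a corner at (258,88), so I'll push from the near side.

```bash
python3 -m inch '[{"offset":[0,-0.04,0],"turn":[0.3,0,-0.6],"fingers":0.05},{"offset":[-0.003,-0.035,0.01],"turn":[0.2,0,-0.6],"fingers":0.05},{"offset":[0,0,0.03],"turn":[0,0,0],"fingers":0.05},{"offset":[0,0,0.02],"turn":[0,0,0],"fingers":0.05},{"offset":[0,0,0],"turn":[0,0,0],"fingers":0.05}]'
python3 -c "
from h import *
go(503,24.6,8,-83.9)"
```

```text
time: 19.6
ee_pos: [0.5023, 0.0312, 0.0426]
eef_rot: [0.998, 0.063, 0.005, -0.002]
ft_force: [0.7, -0.8, 0.5]
width: 0.0501
at [502.3  31.2  42.6] yaw x,y (7.3, -82.7) F [ 0.7 -0.8  0.5] w 50.1 t 19.6 
 -> offset mm [-0.5  6.7 34.6] turn [-0.2 -0.6  1.2]
```

```bash
python3 -m inch '[{"offset":[0,0.007,0.01],"turn":[0,-0.5,1.1],"fingers":0.05},{"offset":[0,0,0.015],"turn":[0,0,0],"fingers":0.05},{"offset":[0,0,0.007],"turn":[0,0,0],"fingers":0.05},{"offset":[0,0,0.002],"turn":[0,0,0],"fingers":0.05}]'
python3 -c "
from h import *
go(503,24.6,8,-83.9)"
```

```text
time: 20.1
ee_pos: [0.5049, 0.0245, 0.0094]
eef_rot: [0.998, 0.056, 0.002, -0.002]
ft_force: [1.0, -0.6, 0.4]
width: 0.05
at [504.9  24.5   9.4] yaw x,y (6.4, -83.6) F [ 1.  -0.6  0.4] w 50.0 t 20.1 
 -> offset mm [-1.9 -0.3  1.4] turn [-0.2 -0.3  0.3]
```

```bash
cat >> h.py <<'E'
def tr():
    s=r.read_state();t=np.radians(6.14);M=np.array([[np.cos(t),np.sin(t)],[-np.sin(t),np.cos(t)]])
    print("tray xy",(M@(s["ee_pos"][:2]*1000-[614.7,88.9])).round(1),"z",(s["ee_pos"][2]*1000).round(1),"yaw rel",round(yaw()[0]-6.14,1),"F",s["ft_force"].round(1),"t",round(s["time"],1))
E
python3 -m inch '[{"offset":[0.008,0,0.001],"turn":[0,0,0],"fingers":0.05},{"offset":[0.008,0,0],"turn":[0,0,0],"fingers":0.05},{"offset":[0.008,0,0],"turn":[0,0,0],"fingers":0.05},{"offset":[0.008,0,0],"turn":[0,0,0],"fingers":0.05},{"offset":[0.006,0,0],"turn":[0,0,0],"fingers":0.05}]'
python3 -c "
from h import *
tr()"
python3 -m inch '[{"offset":[0.005,0,0],"turn":[0,0,0],"fingers":0.05},{"offset":[0.005,0,0],"turn":[0,0,0],"fingers":0.05},{"offset":[0.005,0,0],"turn":[0,0,0],"fingers":0.05}]'
python3 -c "
from h import *
tr()"
```

```text
time: 20.72
ee_pos: [0.5446, 0.0296, 0.0088]
eef_rot: [0.998, 0.057, 0.001, -0.003]
ft_force: [-5.0, 0.1, 2.8]
width: 0.0499
tray xy [-76.1 -51.5] z 8.8 yaw rel 0.4 F [-5.   0.1  2.8] t 20.7
time: 21.1
ee_pos: [0.5489, 0.0298, 0.0067]
eef_rot: [0.998, 0.055, -0.011, -0.005]
ft_force: [-28.8, 0.7, 20.7]
width: 0.0497
tray xy [-71.7 -51.7] z 6.7 yaw rel 0.2 F [-28.8   0.7  20.7] t 21.1
```

```bash
python3 -m inch '[{"offset":[-0.012,0,0],"turn":[0,0.5,0],"fingers":0.05},{"offset":[0,0,-0.04],"turn":[0,0.5,0],"fingers":0.05},{"offset":[0,0,-0.05],"turn":[0,0,0],"fingers":0.02},{"offset":[0.025,0.055,0],"turn":[0,0,0],"fingers":0.02},{"offset":[0.025,0.05,0],"turn":[0,0,-10],"fingers":0.02}]'
python3 -m inch '[{"offset":[0,0,0],"turn":[0,0,-10],"fingers":0.02},{"offset":[0,0,0],"turn":[0,0,-10],"fingers":0.02},{"offset":[0,0,0],"turn":[0,0,-10],"fingers":0.02},{"offset":[0,0,0],"turn":[0,0,-10],"fingers":0.02},{"offset":[0,0,0],"turn":[0,0,-10],"fingers":0.02}]'
python3 -m inch '[{"offset":[0,0,0],"turn":[0,0,-10],"fingers":0.02},{"offset":[0,0,0],"turn":[0,0,-10],"fingers":0.02},{"offset":[0,0,0],"turn":[0,0,-9],"fingers":0.02},{"offset":[0,0,0],"turn":[0,0,0],"fingers":0.02}]'
python3 - <<'E'
from h import *
im,c=cam("wrist");cv2.imwrite("pics/w5.png",im[:260,:,::-1])
tr();go(597.3,-48.7,8,6.1)
E
```

```text
time: 21.72
ee_pos: [0.6038, -0.061, 0.0991]
eef_rot: [0.988, 0.151, 0.0, -0.006]
ft_force: [1.0, 0.7, 0.5]
width: 0.0279
time: 22.35
ee_pos: [0.6089, -0.0682, 0.1009]
eef_rot: [0.826, 0.564, 0.005, -0.0]
ft_force: [0.1, 0.0, 0.3]
width: 0.0198
time: 22.85
ee_pos: [0.6118, -0.0689, 0.1021]
eef_rot: [0.653, 0.758, 0.007, 0.003]
ft_force: [0.4, -0.3, -0.9]
width: 0.0203
tray xy [ -19.8 -156.5] z 102.1 yaw rel 92.3 F [-0.4 -1.  -0.1] t 22.9
at [611.7 -68.8 102.1] yaw x,y (98.4, 8.4) F [-0.4 -1.  -0.1] w 20.1 t 22.9 
 -> offset mm [ 21.7 -12.7  94. ] turn [ 0.8 -0.2  2.3]
```

View pics/w5.png

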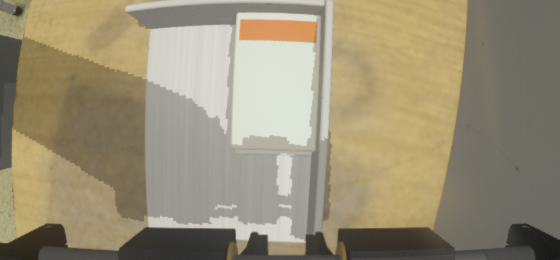

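The pile is now squared against the back fence (plate edges at x~317, bottom edge at y~150). Next is the push toward the left fence.

```bash
python3 -m inch '[{"offset":[0.01,-0.012,0.03],"turn":[0.6,0,2.2],"fingers":0.02},{"offset":[0,0,0.03],"turn":[0,0,0],"fingers":0.02},{"offset":[0,0,0.015],"turn":[0,0,0],"fingers":0.02},{"offset":[0,0,0],"turn":[0,0,0],"fingers":0.02}]'
python3 -c "
from h import *
tr();go(597.3,-50,8,6.1)"
```

```text
time: 23.4
ee_pos: [0.6006, -0.0603, 0.0261]
eef_rot: [0.673, 0.74, 0.004, 0.001]
ft_force: [-0.8, -0.0, -0.1]
width: 0.02
tray xy [ -30.  -146.9] z 26.1 yaw rel 89.3 F [-0.8 -0.  -0.1] t 23.4
at [600.6 -60.3  26.1] yaw x,y (95.4, 5.4) F [-0.8 -0.  -0.1] w 20.0 t 23.4 
 -> offset mm [10.5 -2.5 18.1] turn [ 0.4 -0.2 -0.7]
```

```bash
python3 -m inch '[{"offset":[0,0,0.012],"turn":[0.4,-0.2,-0.7],"fingers":0.02},{"offset":[0,0,0.004],"turn":[0,0,0],"fingers":0.02},{"offset":[0.008,0,0.001],"turn":[0,0,0],"fingers":0.02},{"offset":[0.008,0,0],"turn":[0,0,0],"fingers":0.02},{"offset":[0.008,0,0],"turn":[0,0,0],"fingers":0.02}]'
python3 -c "
from h import *
tr()"
python3 -m inch '[{"offset":[0.005,0,0],"turn":[0,0,0],"fingers":0.02},{"offset":[0.005,0,0],"turn":[0,0,0],"fingers":0.02},{"offset":[0.005,0,0],"turn":[0,0,0],"fingers":0.02},{"offset":[0.005,0,0],"turn":[0,0,0],"fingers":0.02}]'
python3 -c "
from h import *
tr()"
```

```text
time: 24.02
ee_pos: [0.6, -0.0356, 0.0105]
eef_rot: [0.669, 0.743, 0.001, 0.001]
ft_force: [-0.3, -1.4, -0.2]
width: 0.0201
tray xy [ -28.  -122.2] z 10.5 yaw rel 89.9 F [-0.3 -1.4 -0.2] t 24.0
time: 24.52
ee_pos: [0.5994, -0.0326, 0.0127]
eef_rot: [0.673, 0.739, -0.004, 0.012]
ft_force: [2.3, -15.7, -0.9]
width: 0.02
tray xy [ -28.2 -119.1] z 12.7 yaw rel 89.3 F [  2.3 -15.7  -0.9] t 24.5
```

```bash
python3 -m inch '[{"offset":[-0.012,0,0],"turn":[1.2,0.7,0],"fingers":0.02},{"offset":[0,0,-0.04],"turn":[0,0,0],"fingers":0.02},{"offset":[-0.03,0,-0.06],"turn":[0,0,0],"fingers":0.02},{"offset":[-0.04,0,-0.03],"turn":[0,0,0],"fingers":0.02},{"offset":[0,0,0],"turn":[0,0,0],"fingers":0.02}]'
python3 - <<'E'
from h import *
im,c=cam("wrist");cv2.imwrite("pics/w6.png",cv2.resize(im[:230,130:430,::-1],None,fx=2.6,fy=2.6,interpolation=cv2.INTER_CUBIC))
tr();t=np.radians(6.14);M=np.array([[np.cos(t),-np.sin(t)],[np.sin(t),np.cos(t)]])
for p in([0,0,5],[0,0,55],[-140,0,5],[-140,-180,5],[0,-180,5],[0,0,37],[-60,0,37],[-60,-100,37],[0,-100,37]): print(p,((px(c,[*(M@np.array(p[:2])/1000+[.6147,.0889]),p[2]/1000])-[130,0])*2.6).round().tolist())
E
```

```text
time: 25.15
ee_pos: [0.6086, -0.1119, 0.1451]
eef_rot: [0.673, 0.74, -0.008, 0.0]
ft_force: [0.2, 0.7, -1.0]
width: 0.0199
tray xy [ -27.5 -196.3] z 143.7 yaw rel 89.5 F [0.2 0.6 0.5] t 25.2
[0, 0, 5] [[481.0, -29.0]]
[0, 0, 55] [[493.0, -88.0]]
[-140, 0, 5] [[105.0, -3.0]]
[-140, -180, 5] [[113.0, 461.0]]
[0, -180, 5] [[487.0, 454.0]]
[0, 0, 37] [[488.0, -65.0]]
[-60, 0, 37] [[304.0, -61.0]]
[-60, -100, 37] [[304.0, 225.0]]
[0, -100, 37] [[495.0, 222.0]]
```

View pics/w6.png

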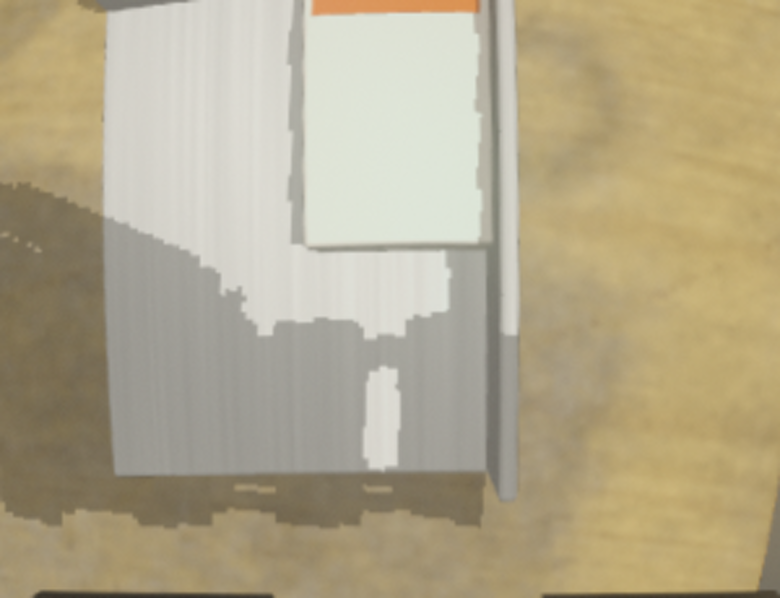

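The tray's far edge shows about 3–4 mm closer than my estimate (row 470 against 457). The pile looks flush with the back fence, but the left fence is out of view, so I'll move the camera over.

```bash
python3 -m inch '[{"offset":[0.045,0,-0.03],"turn":[0,1,0.3],"fingers":0.02},{"offset":[0.045,0,-0.03],"turn":[0,0,0],"fingers":0.02},{"offset":[0,0,0],"turn":[0,0,0],"fingers":0.02}]'
python3 - <<'E'
from h import *
im,c=cam("wrist");cv2.imwrite("pics/w7.png",cv2.resize(im[:230,130:430,::-1],None,fx=2.6,fy=2.6,interpolation=cv2.INTER_CUBIC))
np.savez("c7.npz",K=c[1],W=c[2])
tr();t=np.radians(6.14);M=np.array([[np.cos(t),-np.sin(t)],[np.sin(t),np.cos(t)]])
for p in([0,0,5],[0,0,55],[-140,0,5],[-140,-180,5],[0,-180,5],[0,0,37],[-60,0,37],[-60,-100,37],[0,-100,37]): print(p,((px(c,[*(M@np.array(p[:2])/1000+[.6147,.0889]),p[2]/1000])-[130,0])*2.6).round().tolist())
E
```

```text
time: 25.58
ee_pos: [0.5989, -0.0125, 0.2018]
eef_rot: [0.673, 0.74, -0.004, -0.01]
ft_force: [-0.1, -0.4, -0.6]
width: 0.0196
tray xy [ -27.4 -101.3] z 200.7 yaw rel 89.2 F [-0.1 -0.6 -0.6] t 25.6
[0, 0, 5] [[476.0, 254.0]]
[0, 0, 55] [[485.0, 242.0]]
[-140, 0, 5] [[151.0, 266.0]]
[-140, -180, 5] [[176.0, 659.0]]
[0, -180, 5] [[475.0, 660.0]]
[0, 0, 37] [[481.0, 247.0]]
[-60, 0, 37] [[324.0, 249.0]]
[-60, -100, 37] [[330.0, 504.0]]
[0, -100, 37] [[482.0, 503.0]]
```

View pics/w7.png

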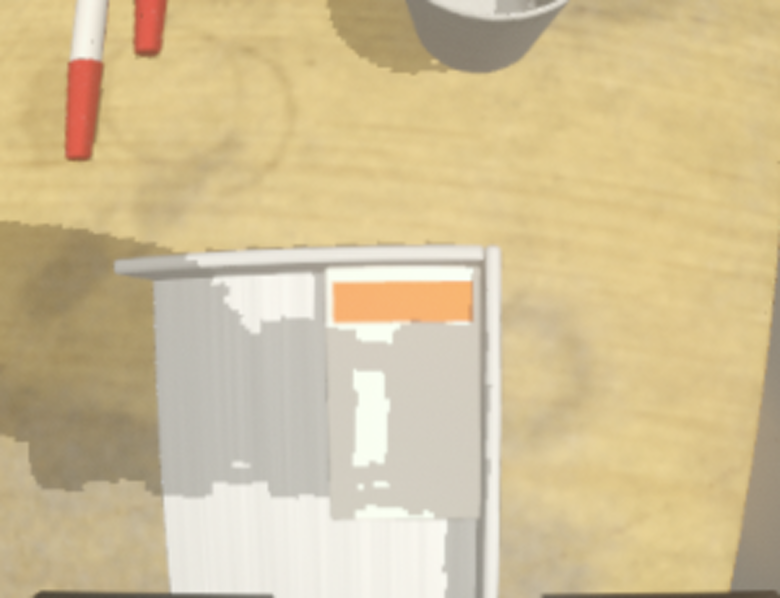

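With the tray's real y about 6.5 mm lower, the pile's left edge (row 268) and right edge (col 478) sit at the fences. That agrees with where the pushes stopped. I'll add one more back-fence tap to finish squaring.

```bash
sed -i 's/\[614.7,88.9\]/[615.4,82.4]/' h.py
python3 -m inch '[{"offset":[0.02,-0.037,0.03],"turn":[0,0,0],"fingers":0.05},{"offset":[0.02,-0.037,0.03],"turn":[0,0,0],"fingers":0.05},{"offset":[0,0,0],"turn":[0,0,10.4],"fingers":0.05},{"offset":[0,0,0],"turn":[0,0,10.4],"fingers":0.05},{"offset":[0,0,0],"turn":[0,0,10.4],"fingers":0.05}]'
python3 -m inch '[{"offset":[0,0,0],"turn":[0,0,10.4],"fingers":0.05},{"offset":[0,0,0],"turn":[0,0,10.4],"fingers":0.05},{"offset":[0,0,0],"turn":[0,0,10.4],"fingers":0.05},{"offset":[0,0,0],"turn":[0,0,10.4],"fingers":0.05},{"offset":[0,0,0],"turn":[0,0,10],"fingers":0.05}]'
python3 -m inch '[{"offset":[0,0,0.02],"turn":[0,0,7],"fingers":0.05},{"offset":[0,0,0.02],"turn":[0,0,0],"fingers":0.05},{"offset":[0,0,0],"turn":[0,0,0],"fingers":0.05}]'
python3 -c "
from h import *
tr();go(521.3,22,9,-83.9)"
```

```text
time: 26.25
ee_pos: [0.5118, 0.0173, 0.1336]
eef_rot: [0.852, 0.523, -0.012, -0.01]
ft_force: [0.6, -0.2, -0.1]
width: 0.0493
time: 26.88
ee_pos: [0.5072, 0.0141, 0.1275]
eef_rot: [0.996, 0.085, -0.02, -0.002]
ft_force: [-0.3, -0.6, 0.3]
width: 0.0503
time: 27.25
ee_pos: [0.5031, 0.0122, 0.0837]
eef_rot: [1.0, 0.019, -0.022, 0.001]
ft_force: [-0.3, 0.2, 0.1]
width: 0.0499
tray xy [-119.2  -57.8] z 83.7 yaw rel -3.9 F [-0.3  0.2  0.1] t 27.2
at [503.1  12.2  83.7] yaw x,y (2.2, -87.8) F [-0.3  0.2  0.1] w 49.9 t 27.2 
 -> offset mm [21.9 -9.2 73.8] turn [-0.   2.5 -3.9]
```

```bash
python3 -m inch '[{"offset":[0.018,-0.009,0.02],"turn":[0,2.5,-3.9],"fingers":0.05},{"offset":[0,0,0.025],"turn":[0,0,0],"fingers":0.05},{"offset":[0,0,0.018],"turn":[0,0,0],"fingers":0.05},{"offset":[0,0,0],"turn":[0,0,0],"fingers":0.05}]'
python3 -c "
from h import *
tr();go(521.3,22,9,-83.9)"
```

```text
time: 27.75
ee_pos: [0.5205, 0.0207, 0.019]
eef_rot: [0.999, 0.054, 0.0, 0.0]
ft_force: [0.2, -0.3, -0.0]
width: 0.0499
tray xy [-101.   -51.2] z 19.0 yaw rel 0.1 F [ 0.2 -0.3 -0. ] t 27.8
at [520.5  20.7  19. ] yaw x,y (6.2, -83.8) F [ 0.2 -0.3 -0. ] w 49.9 t 27.8 
 -> offset mm [ 0.9 -1.2 10. ] turn [ 0.  -0.   0.1]
```

```bash
python3 -m inch '[{"offset":[0,0,0.007],"turn":[0,0,0],"fingers":0.05},{"offset":[0.006,0,0.003],"turn":[0,0,0],"fingers":0.05},{"offset":[0.008,0,0],"turn":[0,0,0],"fingers":0.05},{"offset":[0.008,0,0],"turn":[0,0,0],"fingers":0.05},{"offset":[0.005,0,0],"turn":[0,0,0],"fingers":0.05}]'
python3 -c "
from h import *
tr()"
python3 -m inch '[{"offset":[0.005,0,-0.001],"turn":[0,0,0],"fingers":0.05},{"offset":[0.005,0,-0.001],"turn":[0,0,0],"fingers":0.05},{"offset":[0.005,0,-0.001],"turn":[0,0,0],"fingers":0.05}]'
python3 -c "
from h import *
tr()"
```

```text
time: 28.38
ee_pos: [0.5501, 0.0239, 0.0105]
eef_rot: [0.999, 0.054, 0.001, -0.0]
ft_force: [-21.9, -0.7, 15.0]
width: 0.0499
tray xy [-71.2 -51.2] z 10.5 yaw rel 0.1 F [-21.9  -0.7  15. ] t 28.4
time: 28.75
ee_pos: [0.5495, 0.024, 0.0102]
eef_rot: [0.998, 0.052, -0.017, -0.002]
ft_force: [-25.7, 0.8, 19.7]
width: 0.0499
tray xy [-71.8 -51.1] z 10.2 yaw rel -0.1 F [-25.7   0.8  19.7] t 28.8
```

The pile is squared: the push stopped solidly at the same place with about 25 N. Now the markers.

```bash
python3 -m inch '[{"offset":[-0.015,0,0],"turn":[0,1.5,0],"fingers":0.05},{"offset":[0,0,-0.05],"turn":[0,0,0],"fingers":0.06},{"offset":[0,0,-0.06],"turn":[0,0,0],"fingers":0.06},{"offset":[-0.03,-0.02,-0.06],"turn":[0,0,-5],"fingers":0.06},{"offset":[-0.03,-0.02,-0.04],"turn":[0,0,-10],"fingers":0.06}]'
python3 -m inch '[{"offset":[0,0,0],"turn":[0,0,-10.5],"fingers":0.06},{"offset":[0,0,0],"turn":[0,0,-10.5],"fingers":0.06},{"offset":[0,0,0],"turn":[0,0,-10.5],"fingers":0.06},{"offset":[0,0,0],"turn":[0,0,-10.5],"fingers":0.06},{"offset":[0,0,0],"turn":[0,0,-10.5],"fingers":0.06}]'
python3 -m inch '[{"offset":[0,0,0],"turn":[0,0,-10.5],"fingers":0.06},{"offset":[0,0,0],"turn":[0,0,-10],"fingers":0.06},{"offset":[0,-0.02,0],"turn":[0,0,0],"fingers":0.06},{"offset":[0,0,0],"turn":[0,0,0],"fingers":0.06}]'
python3 - <<'E'
from h import *
im,c=cam("wrist");cv2.imwrite("pics/w8.png",im[:,:,::-1])
print(r.read_state()["joint_positions"].round(2))
for n,z in(("marker_a",.008),("glass",.098),("plate_d",.037)):
    for f in find(c,n,z): print(*f)
go(431,191,200,0)
E
```

```text
time: 29.38
ee_pos: [0.4781, 0.0476, 0.2118]
eef_rot: [0.985, 0.17, -0.007, -0.001]
ft_force: [-0.8, 2.7, 1.1]
width: 0.0598
time: 30.0
ee_pos: [0.4793, 0.0498, 0.2173]
eef_rot: [0.802, 0.597, 0.002, -0.008]
ft_force: [-0.9, -0.2, -0.6]
width: 0.0606
time: 30.5
ee_pos: [0.4599, 0.0474, 0.2183]
eef_rot: [0.678, 0.735, 0.004, -0.007]
ft_force: [-0.3, -0.5, -0.2]
width: 0.0603
[-1.33 -0.16  1.07  1.91  0.13  1.31 -0.21]
marker_a 0.77 [458.3 220.9] [98.8 16.1] long-axis deg -85.8 px [291.   1. 305.  82.]
marker_a 0.73 [432.5 190.3] [136.7  15.9] long-axis deg -86.1 px [266.   6. 284. 120.]
marker_a 0.41 [563.9  43.4] [1.3 1.2] long-axis deg 4.9 px [372. 197. 378. 198.]
glass 0.8 [592.7 195.9] [96.  74.5] long-axis deg 6.6 px [394.  24. 482. 101.]
plate_d 0.65 [589.1  31. ] [94.5 61.9] long-axis deg -84.1 px [372. 169. 424. 256.]
plate_d 0.56 [551.3  65.8] [11.   2.3] long-axis deg -82.7 px [372. 176. 376. 225.]
at [460.7  47.5 218.1] yaw x,y (94.5, 4.5) F [-0.1 -0.4 -0.9] w 60.0 t 30.7 
 -> offset mm [145.2 -18.2  20.1] turn [-0.3 -0.7  4.5]
```

View pics/w8.png

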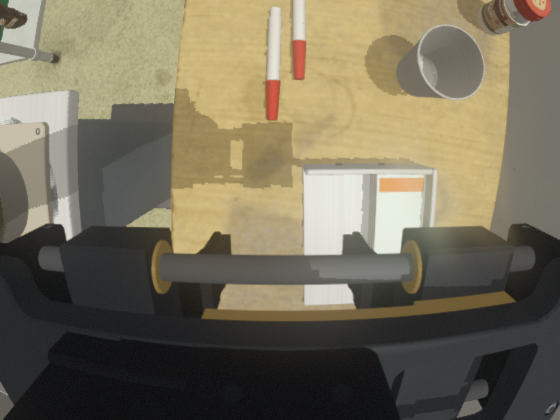

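The view shows m1 at (275,62), m2 at (299,35), the glass at (445,60) and the pile still flush in its corner. I'll grasp m1 30 mm toward its far end.

```bash
python3 -m inch '[{"offset":[0.055,-0.005,0.03],"turn":[-0.3,-0.7,0.5],"fingers":0.032},{"offset":[0.055,-0.005,0.04],"turn":[0,0,0],"fingers":0.032},{"offset":[0.055,-0.005,0.04],"turn":[0,0,0],"fingers":0.032},{"offset":[0,0,0.03],"turn":[0,0,0],"fingers":0.032},{"offset":[0,0,0],"turn":[0,0,0],"fingers":0.032}]'
python3 - <<'E'
from h import *
print(r.read_state()["joint_positions"].round(2))
go(430.3,220,3,4)
E
```

```text
time: 31.32
ee_pos: [0.4387, 0.2075, 0.0817]
eef_rot: [0.683, 0.73, 0.001, 0.003]
ft_force: [0.3, -0.7, 1.8]
width: 0.0328
[-1.41  0.23  0.97  2.03 -0.22  0.99 -0.27]
at [438.7 207.5  81.7] yaw x,y (93.8, 3.8) F [ 0.3 -0.7  1.8] w 32.8 t 31.3 
 -> offset mm [13.2 -8.  78.6] turn [ 0.3  0.2 -0.2]
```

```bash
python3 -m inch '[{"offset":[0.013,-0.008,0.02],"turn":[0.3,0.2,0],"fingers":0.032},{"offset":[0,0,0.025],"turn":[0,0,0],"fingers":0.032},{"offset":[0,0,0],"turn":[0,0,0],"fingers":0.032}]'
python3 - <<'E'
from h import *
im,c=cam("wrist")
for f in find(c,"marker_a",.008): print(*f)
go(430.3,220,3,4)
E
```

```text
time: 31.7
ee_pos: [0.4333, 0.2203, 0.0391]
eef_rot: [0.684, 0.729, 0.002, 0.001]
ft_force: [0.4, -0.1, 1.0]
width: 0.0322
marker_a 0.96 [430.2 231.9] [51.6 14.8] long-axis deg -87.1 px [272. 175. 295. 310.]
marker_a 0.79 [576.9 352.6] [109.2  19.4] long-axis deg 82.2 px [484.   0. 520. 135.]
marker_a 0.76 [455.6 261.2] [91.1 16.2] long-axis deg -85.8 px [316.  96. 344. 304.]
at [434.2 221.1  40.5] yaw x,y (93.7, 3.7) F [-0.3 -0.6 -0.2] w 32.3 t 31.8 
 -> offset mm [-1.  -4.1 37.4] turn [ 0.3 -0.2 -0.3]
```

m2 has been knocked to x≈457, right beside m1. I'll take m2 first, gripping it past m1's end at y≈277.

```bash
python3 -m inch '[{"offset":[0.028,0.012,-0.02],"turn":[0,0,0],"fingers":0.032},{"offset":[0.028,0.012,0],"turn":[0,0,0],"fingers":0.032},{"offset":[0,0,0],"turn":[0,0,0],"fingers":0.032}]'
python3 - <<'E'
from h import *
im,c=cam("wrist")
for f in find(c,"marker_a",.008): print(*f)
go(454.3,277,3,4)
E
```

```text
time: 32.17
ee_pos: [0.4575, 0.2805, 0.0666]
eef_rot: [0.685, 0.729, 0.007, 0.001]
ft_force: [0.0, -0.1, 0.4]
width: 0.0316
marker_a 0.72 [435.3 217.1] [23.9  7.1] long-axis deg -88.7 px [251. 283. 258. 311.]
marker_a 0.7 [578.2 367.1] [138.7  19.5] long-axis deg 82.3 px [425.  31. 476. 206.]
marker_a 0.7 [454.4 281.4] [51.2 15.4] long-axis deg -85.3 px [270. 186. 294. 312.]
at [457.2 278.   66.1] yaw x,y (93.4, 3.4) F [-0.  -0.4 -0.5] w 31.9 t 32.3 
 -> offset mm [-1.3 -3.6 63.1] turn [ 0.5 -0.4 -0.6]
```

```bash
python3 -m inch '[{"offset":[-0.001,-0.003,0.025],"turn":[0.5,-0.4,-0.8],"fingers":0.032},{"offset":[0,0,0.022],"turn":[0,0,0],"fingers":0.032},{"offset":[0,0,0],"turn":[0,0,0],"fingers":0.032}]'
python3 - <<'E'
from h import *
go(454.3,277,3,4.5)
E
```

```text
time: 32.65
ee_pos: [0.4549, 0.2743, 0.0202]
eef_rot: [0.682, 0.731, 0.001, -0.0]
ft_force: [-0.2, -0.5, 0.7]
width: 0.0322
at [454.9 274.3  20.2] yaw x,y (94.0, 4.0) F [-0.2 -0.5  0.7] w 32.2 t 32.6 
 -> offset mm [ 2.7 -0.4 17.2] turn [ 0.1 -0.1 -0.5]
```

```bash
python3 -m inch '[{"offset":[0.003,0,0.01],"turn":[0,0,-0.5],"fingers":0.032},{"offset":[0,0,0.006],"turn":[0,0,0],"fingers":0.032},{"offset":[0,0,0.001],"turn":[0,0,0],"fingers":0.01},{"offset":[0,0,0],"turn":[0,0,0],"fingers":0.01},{"offset":[0,0,0],"turn":[0,0,0],"fingers":0.01}]' 25
python3 -m inch '[{"offset":[0,0,0],"turn":[0,0,0],"fingers":0.01},{"offset":[0,0,-0.03],"turn":[0,0,0],"fingers":0.01},{"offset":[0,0,-0.06],"turn":[0,0,0],"fingers":0.01},{"offset":[0,0,-0.06],"turn":[0,0,0],"fingers":0.01},{"offset":[0,0,-0.05],"turn":[0,0,0],"fingers":0.01}]' 30
python3 - <<'E'
from h import *
print(r.read_state()["joint_positions"].round(2))
go(454.3,277,200,4)
E
```

```text
time: 33.28
ee_pos: [0.4558, 0.2775, 0.0047]
eef_rot: [0.679, 0.734, 0.003, -0.0]
ft_force: [-0.3, 0.3, 0.2]
width: 0.0131
time: 33.9
ee_pos: [0.4534, 0.2754, 0.2073]
eef_rot: [0.679, 0.734, -0.001, 0.0]
ft_force: [0.2, 1.6, -0.2]
width: 0.0131
[-1.52  0.18  1.    1.77 -0.16  1.28 -0.4 ]
at [453.4 275.4 207.3] yaw x,y (94.4, 4.4) F [ 0.2  1.6 -0.2] w 13.1 t 33.9 
 -> offset mm [1.6 1.  7.3] turn [-0.1  0.1  0.4]
```

```bash
python3 -m inch '[{"offset":[0,0,-0.04],"turn":[0,10,0],"fingers":0.01},{"offset":[0,0,0],"turn":[0,10,0],"fingers":0.01},{"offset":[0,0,0],"turn":[0,10,0],"fingers":0.01},{"offset":[0,0,0],"turn":[0,10,0],"fingers":0.01},{"offset":[0,0,0],"turn":[0,10,0],"fingers":0.01}]'
python3 - <<'E'
from h import *
s=r.read_state();print(s["joint_positions"].round(2),R.from_quat(s["eef_rot"]).as_matrix().round(2).tolist())
E
```

```text
time: 34.52
ee_pos: [0.4541, 0.2796, 0.2578]
eef_rot: [0.61, 0.667, 0.291, -0.312]
ft_force: [-2.4, 2.1, -1.4]
width: 0.0131
[-1.28  0.15  1.27  2.   -1.05  1.37  0.46] [[-0.06, 1.0, -0.06], [0.63, 0.09, 0.77], [0.77, 0.01, -0.64]]
```

```bash
python3 -m inch '[{"offset":[-0.012,0.036,-0.022],"turn":[0,0,0],"fingers":0.01},{"offset":[-0.012,0.036,-0.022],"turn":[0,0,0],"fingers":0.01},{"offset":[-0.012,0.036,-0.022],"turn":[0,0,0],"fingers":0.01},{"offset":[-0.012,0.036,-0.022],"turn":[0,3,0],"fingers":0.01},{"offset":[0,0,0],"turn":[0,8,0],"fingers":0.01}]'
python3 - <<'E'
from h import *
s=r.read_state();print(s["joint_positions"].round(2),R.from_quat(s["eef_rot"]).as_matrix().round(2).tolist())
E
```

```text
time: 35.15
ee_pos: [0.6044, 0.1935, 0.2707]
eef_rot: [0.586, 0.638, 0.337, -0.368]
ft_force: [-0.9, -0.2, -2.8]
width: 0.0123
[-0.39  0.53  0.67  1.59 -1.26  1.7   0.59] [[-0.04, 1.0, -0.07], [0.5, 0.09, 0.86], [0.87, -0.0, -0.5]]
```

```bash
python3 -m inch '[{"offset":[0,0,0],"turn":[0,8,0],"fingers":0.01},{"offset":[0,0,0],"turn":[0,8,0],"fingers":0.01},{"offset":[0,0,0],"turn":[0,6,0],"fingers":0.01},{"offset":[0,0,0],"turn":[0,0,0],"fingers":0.01}]'
python3 - <<'E'
from h import *
s=r.read_state();print(s["joint_positions"].round(2),R.from_quat(s["eef_rot"]).as_matrix().round(2).tolist())
im,c=cam("side");cv2.imwrite("pics/s9.png",cv2.resize(im[100:340,120:420,::-1],None,fx=2.5,fy=2.5))
for f in find(c,"glass",.05): print(*f)
E
```

```text
time: 35.65
ee_pos: [0.6047, 0.1901, 0.2645]
eef_rot: [0.528, 0.568, 0.425, -0.467]
ft_force: [0.4, -1.5, -0.6]
width: 0.0127
[ 0.17  0.61 -0.    1.6  -1.26  1.65  0.66] [[-0.01, 1.0, -0.08], [0.2, 0.08, 0.98], [0.98, -0.01, -0.2]]
glass 0.67 [615.2 180.1] [217.5  81.3] long-axis deg -77.0 px [229. 226. 260. 269.]
```

View pics/s9.png

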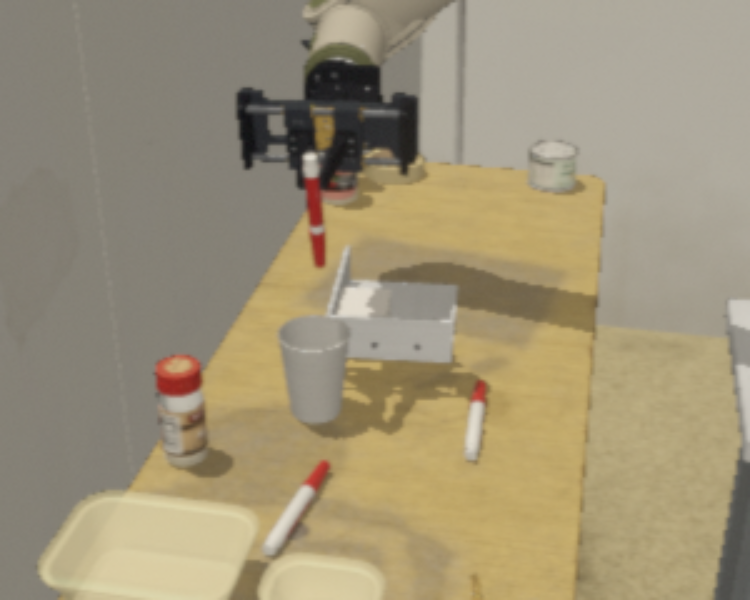

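The pen hangs red end down (315,215 in the crop), nearly upright. The glass at (315,370) is standing. I'll shift over its centre and lower.

```bash
cat >> h.py <<'E'
def pen(d,target):
    # d: distance grip->lower end (mm); target: desired lower end xyz mm
    s=r.read_state();M=R.from_quat(s["eef_rot"]).as_matrix();p=s["ee_pos"]*1000
    g=p-4*M[:,2];b=g-d*M[:,0]
    print("grip",g.round(1),"bottom",b.round(1),"offset",(M.T@(np.array(target)-b)).round(1),"tilt",np.degrees(np.arccos(M[2,0])).round(1),"w",s["width"].round(4),"F",s["ft_force"].round(1),"t",s["time"].round(1),"q",s["joint_positions"].round(2))
E
python3 -m inch '[{"offset":[-0.004,0,0.022],"turn":[0,3,0],"fingers":0.01},{"offset":[0,0,0],"turn":[0,3,0],"fingers":0.01},{"offset":[0,0,0],"turn":[0,0,0],"fingers":0.01}]' 
python3 -c "
from h import *
pen(106,[603,188,130])"
```

```text
time: 36.12
ee_pos: [0.6032, 0.2159, 0.2575]
eef_rot: [0.504, 0.55, 0.448, -0.492]
ft_force: [-0.2, 0.1, -0.2]
width: 0.0129Traceback (most recent call last):
  File "<string>", line 3, in <module>
    pen(106,[603,188,130])
    ~~~^^^^^^^^^^^^^^^^^^^
  File "h.py", line 48, in pen
    print("grip",g.round(1),"bottom",b.round(1),"offset",(M.T@(np.array(target)-b)).round(1),"tilt",np.degrees(np.arccos(M[2,0])).round(1),"w",s["width"].round(4),"F",s["ft_force"].round(1),"t",s["time"].round(1),"q",s["joint_positions"].round(2))
                                                                                                                                               ^^^^^^^^^^^^^^^^
AttributeError: 'float' object has no attribute 'round'
```

```bash
sed -i 's/s\["width"\].round(4)/s["width"]/;s/"t",s\["time"\].round(1),"q"/"t",s["time"],"q"/' h.py
python3 -c "
from h import *
pen(106,[603,190,130])"
```

```text
grip [603.5 211.9 257.9] bottom [604.2 200.  152.6] offset [-23.6  -2.   -7.2] tilt 6.5 w 0.012944612747229398 F [-0.2  0.1 -0.2] t 36.125 q [ 0.28  0.66 -0.19  1.61 -1.26  1.59  0.69]
```

```bash
python3 -m inch '[{"offset":[-0.015,-0.001,-0.008],"turn":[0,0,0],"fingers":0.01},{"offset":[-0.025,0,0.003],"turn":[0,0,0],"fingers":0.01},{"offset":[-0.025,0,0.003],"turn":[0,0,0],"fingers":0.01},{"offset":[0,0,0],"turn":[0,0,0],"fingers":0.01}]' 
python3 -c "
from h import *
pen(106,[603,190,30])"
```

```text
time: 36.62
ee_pos: [0.6025, 0.2068, 0.1877]
eef_rot: [0.505, 0.553, 0.445, -0.49]
ft_force: [0.2, -0.1, 0.0]
width: 0.0132
grip [602.9 202.8 188.2] bottom [603.8 189.9  83. ] offset [-52.5  -0.6   6.6] tilt 7.0 w 0.01319762665372518 F [ 0.2 -0.1  0. ] t 36.625 q [ 0.28  0.77 -0.18  1.61 -1.22  1.57  0.79]
```

```bash
python3 -m inch '[{"offset":[-0.025,0,0.003],"turn":[0,0,0],"fingers":0.01},{"offset":[-0.025,0,0.003],"turn":[0,0,0],"fingers":0.01},{"offset":[0,0,0],"turn":[0,0,0],"fingers":0.01}]'
python3 - <<'E'
from h import *
pen(106,[603,190,15])
im,c=cam("side");cv2.imwrite("pics/s10.png",cv2.resize(im[160:340,140:420,::-1],None,fx=2.5,fy=2.5))
E
```

```text
time: 37.0
ee_pos: [0.603, 0.2067, 0.1368]
eef_rot: [0.505, 0.554, 0.445, -0.49]
ft_force: [-0.2, 0.2, -0.9]
width: 0.0127
grip [603.3 202.8 137.3] bottom [604.4 189.7  32.1] offset [-16.9  -1.3   2.5] tilt 7.1 w 0.012713145687906182 F [-0.2  0.2 -0.9] t 37.0 q [ 0.28  0.85 -0.17  1.59 -1.21  1.55  0.86]
```

View pics/s10.png

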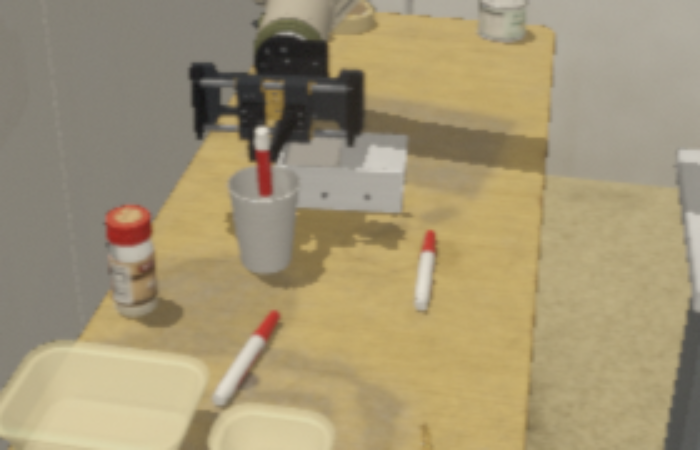

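The pen is inside the glass at (265,165). Lowering a little more, then releasing.

```bash
python3 -m inch '[{"offset":[-0.012,0,0.001],"turn":[0,0,0],"fingers":0.01},{"offset":[0,0,0],"turn":[0,0,0],"fingers":0.035},{"offset":[0,0,0],"turn":[0,0,0],"fingers":0.035},{"offset":[0,0,0],"turn":[0,0,0],"fingers":0.035},{"offset":[0,0,0],"turn":[0,0,0],"fingers":0.035}]' 
python3 -m inch '[{"offset":[0,0,-0.02],"turn":[0,0,0],"fingers":0.035},{"offset":[0,0,-0.03],"turn":[0,0,0],"fingers":0.035},{"offset":[0.03,0,-0.03],"turn":[0,0,0],"fingers":0.035},{"offset":[0.05,0,-0.02],"turn":[0,0,0],"fingers":0.035},{"offset":[0.05,0,-0.02],"turn":[0,0,0],"fingers":0.035}]'
python3 - <<'E'
from h import *
pen(106,[603,190,15])
im,c=cam("top")
for n,z in(("marker_a",.008),("glass",.098)):
    for f in find(c,n,z): print(*f)
E
```

```text
time: 37.67
ee_pos: [0.6047, 0.2062, 0.1288]
eef_rot: [0.504, 0.555, 0.447, -0.488]
ft_force: [-0.2, -0.8, 0.7]
width: 0.034
time: 38.3
ee_pos: [0.6131, 0.0951, 0.2729]
eef_rot: [0.506, 0.553, 0.445, -0.489]
ft_force: [0.5, -0.4, 0.4]
width: 0.0351
grip [613.5  91.2 273.4] bottom [614.3  78.  168.2] offset [-138.    -0.6  130.8] tilt 7.1 w 0.03507537842648114 F [ 0.5 -0.4  0.4] t 38.3 q [ 0.4   0.71 -0.12  1.47 -1.17  1.77  0.65]
marker_a 0.79 [577.8 365.8] [131.4  16.1] long-axis deg 81.3 px [104. 204. 153. 214.]
marker_a 0.77 [432.7 189.9] [135.2  19.2] long-axis deg -89.5 px [165. 261. 214. 265.]
marker_a 0.73 [607.6 229.8] [80.  16.6] long-axis deg 80.9 px [165. 193. 191. 200.]
glass 0.71 [604.2 194.1] [78.7 73.5] long-axis deg -89.6 px [171. 181. 199. 211.]
```

```bash
python3 -m inch '[{"offset":[0,-0.02,0],"turn":[0,-10.4,0],"fingers":0.035},{"offset":[0,-0.02,0],"turn":[0,-10.4,0],"fingers":0.035},{"offset":[0,-0.02,0],"turn":[0,-10.4,0],"fingers":0.035},{"offset":[0,-0.02,0],"turn":[0,-10.4,0],"fingers":0.035},{"offset":[0,-0.02,0],"turn":[0,-10.4,0],"fingers":0.035}]' 
python3 -m inch '[{"offset":[0,-0.02,0],"turn":[0,-10.4,0],"fingers":0.035},{"offset":[0,-0.02,0],"turn":[0,-10.4,0],"fingers":0.035},{"offset":[0,-0.02,0],"turn":[0,-10.2,0],"fingers":0.035},{"offset":[0,0,0],"turn":[0,0,0],"fingers":0.035}]'
python3 - <<'E'
from h import *
s=r.read_state();print(s["joint_positions"].round(2))
go(431,228,80,3)
E
```

```text
time: 39.08
ee_pos: [0.5117, 0.0775, 0.265]
eef_rot: [0.657, 0.71, 0.168, -0.19]
ft_force: [-0.3, 0.4, -0.5]
width: 0.0352
time: 39.58
ee_pos: [0.4495, 0.0715, 0.2666]
eef_rot: [0.677, 0.735, -0.02, 0.015]
ft_force: [0.0, 0.3, -0.0]
width: 0.035
[-0.11 -0.05 -0.18  1.8   0.04  1.41 -0.21]
at [449.5  71.5 266.6] yaw x,y (94.7, 4.7) F [ 0.   0.3 -0. ] w 35.0 t 39.6 
 -> offset mm [166.5  -4.  178.6] turn [-0.5  2.9  1.7]
```

Joints are back in a comfortable configuration. On to m1.

```bash
python3 -m inch '[{"offset":[0.042,-0.001,0.045],"turn":[-0.5,2.9,1.7],"fingers":0.035},{"offset":[0.042,-0.001,0.045],"turn":[0,0,0],"fingers":0.035},{"offset":[0.042,-0.001,0.045],"turn":[0,0,0],"fingers":0.035},{"offset":[0.035,0,0.04],"turn":[0,0,0],"fingers":0.035},{"offset":[0,0,0],"turn":[0,0,0],"fingers":0.035}]'
python3 - <<'E'
from h import *
im,c=cam("wrist")
for f in find(c,"marker_a",.008): print(*f)
go(431,228,3,3)
E
```

```text
time: 40.2
ee_pos: [0.4388, 0.2272, 0.0824]
eef_rot: [0.693, 0.721, -0.001, -0.003]
ft_force: [0.5, -0.8, 1.0]
width: 0.0346
marker_a 0.72 [430.8 227.1] [63.  14.9] long-axis deg -87.3 px [270. 174. 289. 311.]
marker_a 0.63 [577.7 359.3] [123.1  19. ] long-axis deg 82.2 px [447.   0. 482. 137.]
at [441.2 225.5  85.4] yaw x,y (92.1, 2.1) F [0.2 0.3 0.2] w 34.8 t 40.3 
 -> offset mm [  2.5 -10.   82.4] turn [-0.1 -0.2 -0.9]
```

```bash
python3 -m inch '[{"offset":[0.002,-0.009,0.03],"turn":[0,0,-0.6],"fingers":0.035},{"offset":[0,0,0.03],"turn":[0,0,0],"fingers":0.035},{"offset":[0,0,0],"turn":[0,0,0],"fingers":0.035}]' 
python3 -c "
from h import *
go(430.8,228,3,2.7)"
```

```text
time: 40.67
ee_pos: [0.4369, 0.2232, 0.0276]
eef_rot: [0.693, 0.72, 0.003, -0.0]
ft_force: [0.4, -0.4, 0.2]
width: 0.0349
at [436.9 223.2  27.6] yaw x,y (92.2, 2.2) F [ 0.4 -0.4  0.2] w 34.9 t 40.7 
 -> offset mm [ 4.9 -6.  24.6] turn [ 0.2 -0.3 -0.5]
```

```bash
python3 -m inch '[{"offset":[0.005,-0.006,0.003],"turn":[0,0,-0.5],"fingers":0.035},{"offset":[0,-0.001,0.012],"turn":[0,0,0],"fingers":0.035},{"offset":[0,0,0.009],"turn":[0,0,0],"fingers":0.035},{"offset":[0,0,0.001],"turn":[0,0,0],"fingers":0.035}]' 
python3 -c "
from h import *
go(430.8,228,3,2.7)"
```

```text
time: 41.18
ee_pos: [0.4324, 0.2281, 0.0049]
eef_rot: [0.691, 0.723, 0.006, 0.001]
ft_force: [-0.6, -0.4, 0.0]
width: 0.0348
at [432.4 228.1   4.9] yaw x,y (92.6, 2.6) F [-0.6 -0.4  0. ] w 34.8 t 41.2 
 -> offset mm [-0.  -1.6  1.9] turn [ 0.5 -0.4 -0.1]
```

```bash
python3 -m inch '[{"offset":[0,0,0],"turn":[0,0,0],"fingers":0.01},{"offset":[0,0,0],"turn":[0,0,0],"fingers":0.01},{"offset":[0,0,0],"turn":[0,0,0],"fingers":0.01},{"offset":[0,0,0],"turn":[0,0,0],"fingers":0.01},{"offset":[0,0,-0.04],"turn":[0,0,0],"fingers":0.01}]' 30
python3 -m inch '[{"offset":[0,0,-0.06],"turn":[0,0,0],"fingers":0.01},{"offset":[0,0,-0.06],"turn":[0,0,0],"fingers":0.01},{"offset":[0,0,-0.06],"turn":[0,0,0],"fingers":0.01},{"offset":[0,0,-0.04],"turn":[0,6,0],"fingers":0.01},{"offset":[0,0.03,0],"turn":[0,10,0],"fingers":0.01}]'
python3 -m inch '[{"offset":[0,0.03,0],"turn":[0,10,0],"fingers":0.01},{"offset":[0,0.03,0],"turn":[0,10,0],"fingers":0.01},{"offset":[0,0.03,0],"turn":[0,10,0],"fingers":0.01},{"offset":[0,0.02,0],"turn":[0,10,0],"fingers":0.01},{"offset":[0,0,0],"turn":[0,10,0],"fingers":0.01}]'
python3 -c "
from h import *
pen(104,[590,185,150])"
```

```text
time: 41.8
ee_pos: [0.4305, 0.227, 0.0436]
eef_rot: [0.691, 0.723, 0.004, -0.0]
ft_force: [0.0, -0.2, -0.2]
width: 0.0132
time: 42.42
ee_pos: [0.4583, 0.2314, 0.2757]
eef_rot: [0.679, 0.719, 0.105, -0.102]
ft_force: [-0.1, 1.1, -1.8]
width: 0.013
time: 43.05
ee_pos: [0.5761, 0.2353, 0.2839]
eef_rot: [0.564, 0.605, 0.397, -0.398]
ft_force: [-0.8, 0.4, -1.3]
width: 0.0131
grip [576.2 231.5 285.4] bottom [581.1 193.4 188.8] offset [-39.5   7.3   6.2] tilt 21.7 w 0.013063060622505597 F [-0.8  0.4 -1.3] t 43.05 q [ 0.17  0.41 -0.12  1.71 -1.16  1.44  0.57]
```

```bash
python3 -m inch '[{"offset":[-0.01,0.008,0],"turn":[0,8,0],"fingers":0.01},{"offset":[-0.01,0,0],"turn":[0,7,0],"fingers":0.01},{"offset":[0,0,0],"turn":[0,0,0],"fingers":0.01}]'
python3 -c "
from h import *
pen(104,[590,185,115])"
```

```text
time: 43.42
ee_pos: [0.5862, 0.2261, 0.2611]
eef_rot: [0.509, 0.542, 0.47, -0.476]
ft_force: [0.2, -0.6, 0.3]
width: 0.0127
grip [586.4 222.2 261.6] bottom [589.4 211.3 158.2] offset [-45.7  -1.6 -21.6] tilt 6.2 w 0.012679248099203306 F [ 0.2 -0.6  0.3] t 43.425 q [ 0.38  0.62 -0.32  1.71 -1.25  1.5   0.74]
```

```bash
python3 -m inch '[{"offset":[0,-0.001,-0.022],"turn":[0,0,0],"fingers":0.01},{"offset":[-0.025,0,0.002],"turn":[0,0,0],"fingers":0.01},{"offset":[-0.02,0,0.002],"turn":[0,0,0],"fingers":0.01},{"offset":[0,0,0],"turn":[0,0,0],"fingers":0.01}]'
python3 - <<'E'
from h import *
pen(104,[590,185,30])
im,c=cam("side");cv2.imwrite("pics/s11.png",cv2.resize(im[160:340,140:420,::-1],None,fx=2.5,fy=2.5))
E
```

```text
time: 43.92
ee_pos: [0.5889, 0.2015, 0.2221]
eef_rot: [0.508, 0.548, 0.468, -0.471]
ft_force: [-0.2, 0.5, -0.7]
width: 0.013
grip [589.  197.5 222.6] bottom [593.2 185.4 119.4] offset [-88.6  -6.3  10.2] tilt 7.1 w 0.012960232634385511 F [-0.2  0.5 -0.7] t 43.925 q [ 0.39  0.68 -0.29  1.69 -1.21  1.51  0.8 ]
```

View pics/s11.png

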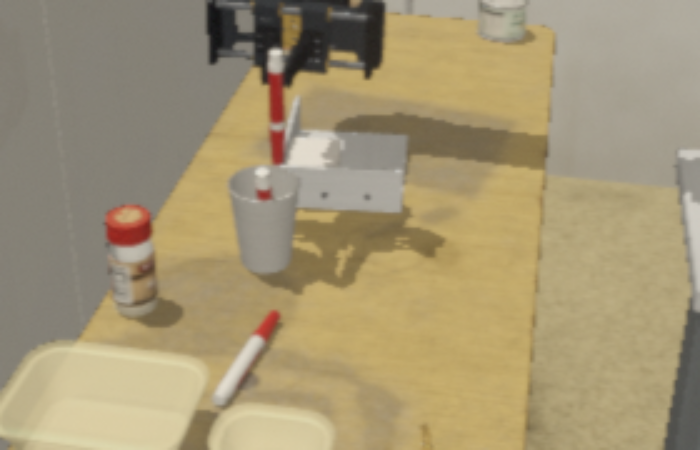

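The first pen stands in the glass at (262,185). The second is above it, slightly to the right (toward -x), as planned. Lowering.

```bash
python3 -m inch '[{"offset":[-0.025,-0.002,0.003],"turn":[0,0,0],"fingers":0.01},{"offset":[-0.025,0,0.003],"turn":[0,0,0],"fingers":0.01},{"offset":[-0.025,0,0.003],"turn":[0,0,0],"fingers":0.01},{"offset":[-0.01,0,0.001],"turn":[0,0,0],"fingers":0.01},{"offset":[0,0,0],"turn":[0,0,0],"fingers":0.01}]'
python3 - <<'E'
from h import *
pen(104,[590,185,20])
E
```

```text
time: 44.6
ee_pos: [0.5928, 0.2023, 0.1422]
eef_rot: [0.506, 0.552, 0.47, -0.468]
ft_force: [0.3, -0.3, 1.0]
width: 0.0131
grip [592.9 198.3 142.7] bottom [598.3 186.   39.6] offset [-19.1  -9.2   1.7] tilt 7.4 w 0.013080285903804535 F [ 0.3 -0.3  1. ] t 44.6 q [ 0.38  0.82 -0.27  1.67 -1.19  1.47  0.91]
```

```bash
python3 -m inch '[{"offset":[-0.015,-0.002,0.001],"turn":[0,0,0],"fingers":0.01},{"offset":[0,0,0],"turn":[0,0,0],"fingers":0.035},{"offset":[0,0,0],"turn":[0,0,0],"fingers":0.035},{"offset":[0,0,0],"turn":[0,0,0],"fingers":0.035},{"offset":[0,0,0],"turn":[0,0,0],"fingers":0.035}]' 
python3 -m inch '[{"offset":[0,0,-0.02],"turn":[0,0,0],"fingers":0.035},{"offset":[0,0,-0.03],"turn":[0,0,0],"fingers":0.035},{"offset":[0.03,0,-0.03],"turn":[0,0,0],"fingers":0.035},{"offset":[0.05,0,-0.02],"turn":[0,0,0],"fingers":0.035},{"offset":[0.05,0,-0.02],"turn":[0,0,0],"fingers":0.035}]'
python3 - <<'E'
from h import *
pen(106,[603,190,15])
im,c=cam("top")
for n,z in(("marker_a",.008),("glass",.098)):
    for f in find(c,n,z): print(*f)
E
```

```text
time: 45.22
ee_pos: [0.5923, 0.2013, 0.129]
eef_rot: [0.505, 0.553, 0.471, -0.467]
ft_force: [0.0, -0.6, -0.3]
width: 0.0343
time: 45.85
ee_pos: [0.5893, 0.0891, 0.273]
eef_rot: [0.507, 0.551, 0.469, -0.468]
ft_force: [0.9, -0.6, -0.6]
width: 0.0351
grip [589.4  85.2 273.5] bottom [594.4  72.6 168.4] offset [-138.6    7.4  134.6] tilt 7.3 w 0.03511201678723332 F [ 0.9 -0.6 -0.6] t 45.85 q [ 0.5   0.66 -0.22  1.58 -1.14  1.7   0.72]
marker_a 0.57 [577.8 366.1] [136.4  16.1] long-axis deg 81.0 px [104. 202. 152. 216.]
marker_a 0.52 [608.1 229.9] [75.  15.7] long-axis deg 80.9 px [167. 192. 190. 200.]
```

```bash
python3 -m inch '[{"offset":[0,-0.01,0],"turn":[0,-10.4,0],"fingers":0.035},{"offset":[0,-0.01,0],"turn":[0,-10.4,0],"fingers":0.035},{"offset":[0,-0.01,0],"turn":[0,-10.4,0],"fingers":0.035},{"offset":[0,0,0],"turn":[0,-10.4,0],"fingers":0.035},{"offset":[0,0,0],"turn":[0,-10.4,0],"fingers":0.035}]' 
python3 -m inch '[{"offset":[0,0,0],"turn":[0,-10.4,0],"fingers":0.035},{"offset":[0,0,0],"turn":[0,-10.4,0],"fingers":0.035},{"offset":[0,0,0],"turn":[0,-10.2,0],"fingers":0.035},{"offset":[0.05,0,0],"turn":[0,0,6],"fingers":0.035},{"offset":[0.055,0,0],"turn":[0,0,5],"fingers":0.035}]'
python3 - <<'E'
from h import *
s=r.read_state();print(s["joint_positions"].round(2))
go(582.7,402,120,-8.3)
E
```

```text
time: 46.62
ee_pos: [0.559, 0.0782, 0.2645]
eef_rot: [0.669, 0.698, 0.19, -0.171]
ft_force: [0.2, -0.5, -0.9]
width: 0.0347
time: 47.25
ee_pos: [0.5631, 0.1789, 0.2601]
eef_rot: [0.765, 0.643, -0.001, 0.031]
ft_force: [0.9, -0.7, 0.3]
width: 0.0354
[-0.21  0.24 -0.25  1.51  0.12  1.39 -0.65]
at [563.1 178.9 260.1] yaw x,y (80.0, -9.8) F [ 0.9 -0.7  0.3] w 35.4 t 47.2 
 -> offset mm [228.8 -25.4 129.6] turn [ 2.7  2.4 -1.5]
```

```bash
python3 -m inch '[{"offset":[0.055,-0.006,0],"turn":[2.7,2.4,-1.5],"fingers":0.035},{"offset":[0.055,-0.006,0.03],"turn":[0,0,0],"fingers":0.035},{"offset":[0.055,-0.006,0.05],"turn":[0,0,0],"fingers":0.035},{"offset":[0.055,-0.006,0.05],"turn":[0,0,0],"fingers":0.035},{"offset":[0,0,0],"turn":[0,0,0],"fingers":0.035}]'
python3 - <<'E'
from h import *
im,c=cam("wrist")
for f in find(c,"marker_a",.008): print(*f)
go(582.7,402,3,-8.3)
E
```

```text
time: 47.88
ee_pos: [0.5698, 0.3845, 0.1359]
eef_rot: [0.756, 0.654, -0.006, -0.001]
ft_force: [-0.5, -0.9, 0.3]
width: 0.0348
marker_a 0.7 [580.9 380.4] [105.4  16.1] long-axis deg 82.0 px [290. 141. 309. 255.]
at [573.4 381.4 140.3] yaw x,y (81.4, -8.6) F [ 0.4 -0.4  0.5] w 35.1 t 48.0 
 -> offset mm [ 22.5   6.5 137.2] turn [-0.2  0.3 -0.3]
```

```bash
python3 -m inch '[{"offset":[0.022,0.007,0.04],"turn":[0,0,-0.3],"fingers":0.035},{"offset":[0,0,0.045],"turn":[0,0,0],"fingers":0.035},{"offset":[0,0,0.025],"turn":[0,0,0],"fingers":0.035},{"offset":[0,0,0],"turn":[0,0,0],"fingers":0.035}]' 
python3 -c "
from h import *
go(583.5,402,3,-8)"
```

```text
time: 48.48
ee_pos: [0.5915, 0.3953, 0.0339]
eef_rot: [0.759, 0.651, 0.001, 0.004]
ft_force: [-0.1, -0.4, 0.9]
width: 0.035
at [591.5 395.3  33.9] yaw x,y (81.2, -8.8) F [-0.1 -0.4  0.9] w 35.0 t 48.5 
 -> offset mm [ 5.6 -9.1 30.8] turn [ 0.4  0.2 -0.8]
```

```bash
python3 -m inch '[{"offset":[0.006,-0.009,0.004],"turn":[0.4,0.2,-0.8],"fingers":0.035},{"offset":[0,0,0.015],"turn":[0,0,0],"fingers":0.035},{"offset":[0,0,0.01],"turn":[0,0,0],"fingers":0.035},{"offset":[0,0,0.001],"turn":[0,0,0],"fingers":0.035}]' 
python3 -c "
from h import *
go(583.5,402,3,-8)"
```

```text
time: 48.98
ee_pos: [0.5861, 0.4028, 0.0071]
eef_rot: [0.755, 0.656, 0.003, 0.001]
ft_force: [-0.4, -0.6, -0.2]
width: 0.0353
at [586.1 402.8   7.1] yaw x,y (81.9, -8.1) F [-0.4 -0.6 -0.2] w 35.3 t 49.0 
 -> offset mm [-1.1 -2.5  4.1] turn [ 0.3 -0.2 -0.1]
```

```bash
python3 -m inch '[{"offset":[-0.001,-0.003,0.003],"turn":[0,0,0],"fingers":0.035},{"offset":[0,0,0.001],"turn":[0,0,0],"fingers":0.01},{"offset":[0,0,0],"turn":[0,0,0],"fingers":0.01},{"offset":[0,0,0],"turn":[0,0,0],"fingers":0.01},{"offset":[0,0,0],"turn":[0,0,0],"fingers":0.01}]' 30
python3 -m inch '[{"offset":[0,0,0],"turn":[0,0,0],"fingers":0.01},{"offset":[0,0,-0.05],"turn":[0,0,0],"fingers":0.01},{"offset":[0,0,-0.06],"turn":[0,0,0],"fingers":0.01},{"offset":[0,0,-0.06],"turn":[0,0,0],"fingers":0.01},{"offset":[0,0,-0.06],"turn":[0,0,0],"fingers":0.01}]'
python3 -m inch '[{"offset":[0,0,-0.05],"turn":[0,5,0],"fingers":0.01},{"offset":[0,0,-0.01],"turn":[0,10,0],"fingers":0.01},{"offset":[0,0,0],"turn":[0,10,0],"fingers":0.01},{"offset":[0,0,0],"turn":[0,10,0],"fingers":0.01},{"offset":[0,0,0],"turn":[0,10,0],"fingers":0.01}]'
python3 -c "
from h import *
pen(104,[616,183,165])"
```

```text
time: 49.6
ee_pos: [0.5832, 0.4025, 0.0036]
eef_rot: [0.755, 0.656, 0.003, 0.001]
ft_force: [0.7, 0.0, -0.1]
width: 0.013
time: 50.22
ee_pos: [0.5797, 0.3998, 0.2337]
eef_rot: [0.755, 0.656, -0.002, 0.0]
ft_force: [1.1, 0.6, -0.2]
width: 0.013
time: 50.85
ee_pos: [0.5812, 0.4042, 0.3068]
eef_rot: [0.691, 0.605, 0.302, -0.254]
ft_force: [-1.4, 0.2, -0.2]
width: 0.0131
grip [580.8 401.4 309.5] bottom [571.9 330.4 234.1] offset [-147.    63.1  -53.4] tilt 43.5 w 0.013101672338390446 F [-1.4  0.2 -0.2] t 50.85 q [ 0.09  0.25 -0.51  1.64 -0.71  0.94 -0.19]
```

```bash
python3 -m inch '[{"offset":[0,0,0],"turn":[0,9,0],"fingers":0.01},{"offset":[0,0,0],"turn":[0,9,0],"fingers":0.01},{"offset":[0,0,0],"turn":[0,9,0],"fingers":0.01},{"offset":[0,0,0],"turn":[0,9,0],"fingers":0.01},{"offset":[0,0,0],"turn":[0,0,0],"fingers":0.01}]'
python3 -c "
from h import *
pen(104,[616,183,165])"
```

```text
time: 51.48
ee_pos: [0.5836, 0.3991, 0.2953]
eef_rot: [0.58, 0.502, 0.486, -0.418]
ft_force: [-0.3, 0.0, -0.4]
width: 0.0131
grip [583.  395.2 296. ] bottom [580.6 377.  193.6] offset [ -61.4   63.4 -178.6] tilt 10.2 w 0.013069523799245919 F [-0.3  0.  -0.4] t 51.475 q [ 0.67  0.63 -1.06  1.87 -1.23  0.8   0.59]
```

```bash
python3 -m inch '[{"offset":[-0.005,0.016,-0.045],"turn":[0,0,0],"fingers":0.01},{"offset":[-0.005,0.016,-0.045],"turn":[0,0,0],"fingers":0.01},{"offset":[-0.01,0.016,-0.045],"turn":[0,0,0],"fingers":0.01},{"offset":[-0.01,0.015,-0.045],"turn":[0,0,0],"fingers":0.01},{"offset":[0,0,0],"turn":[0,0,0],"fingers":0.01}]'
python3 -c "
from h import *
pen(104,[616,183,150])"
```

```text
time: 52.1
ee_pos: [0.6196, 0.2085, 0.3057]
eef_rot: [0.583, 0.515, 0.478, -0.407]
ft_force: [0.3, -0.3, -0.3]
width: 0.0132
grip [619.1 204.6 306.6] bottom [617.8 182.6 204.9] offset [-53.6  -2.8  11.6] tilt 12.2 w 0.01315413908653141 F [ 0.3 -0.3 -0.3] t 52.1 q [ 0.85  0.61 -0.9   1.73 -1.02  1.15  0.48]
```

```bash
python3 -m inch '[{"offset":[-0.02,0,0],"turn":[0,5,0],"fingers":0.01},{"offset":[-0.02,0,0],"turn":[0,0,0],"fingers":0.01},{"offset":[0,0,0],"turn":[0,0,0],"fingers":0.01}]'
python3 -c "
from h import *
pen(104,[618,182,110])"
```

```text
time: 52.48
ee_pos: [0.6192, 0.2058, 0.2694]
eef_rot: [0.562, 0.505, 0.499, -0.424]
ft_force: [0.2, 0.4, 0.6]
width: 0.0131
grip [618.6 201.9 269.9] bottom [619.6 186.9 167. ] offset [-57.1  -2.5   3.1] tilt 8.3 w 0.013097864336254015 F [0.2 0.4 0.6] t 52.475 q [ 0.85  0.72 -0.89  1.74 -1.03  1.14  0.59]
```

```bash
python3 -m inch '[{"offset":[-0.02,-0.001,0.001],"turn":[0,0,0],"fingers":0.01},{"offset":[-0.02,-0.001,0.001],"turn":[0,0,0],"fingers":0.01},{"offset":[-0.02,0,0.002],"turn":[0,0,0],"fingers":0.01},{"offset":[0,0,0],"turn":[0,0,0],"fingers":0.01}]'
python3 - <<'E'
from h import *
pen(104,[618,184,50])
im,c=cam("side");cv2.imwrite("pics/s12.png",cv2.resize(im[180:280,190:290,::-1],None,fx=5,fy=5,interpolation=cv2.INTER_CUBIC))
E
```

```text
time: 52.98
ee_pos: [0.618, 0.2027, 0.2069]
eef_rot: [0.562, 0.507, 0.498, -0.423]
ft_force: [-0.6, 0.6, 0.3]
width: 0.0129
grip [617.4 198.8 207.5] bottom [618.6 183.3 104.7] offset [-54.   -2.3   8.6] tilt 8.6 w 0.012913267026432562 F [-0.6  0.6  0.3] t 52.975 q [ 0.83  0.82 -0.85  1.75 -0.99  1.1   0.68]
```

View pics/s12.png

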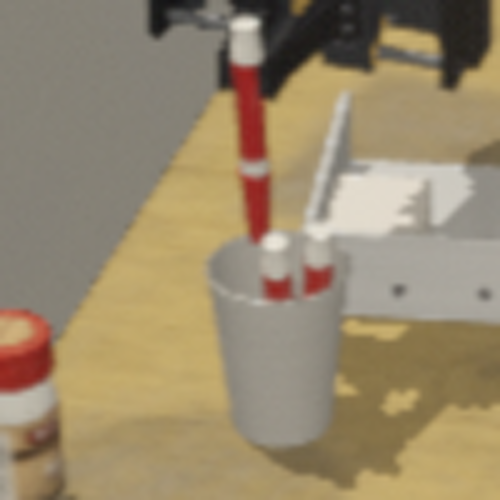

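Two pens stand in the glass at (277,265) and (318,255). The third is coming in at the free left side (258,230). Lowering on.

```bash
python3 -m inch '[{"offset":[-0.02,-0.001,0.003],"turn":[0,0,0],"fingers":0.01},{"offset":[-0.02,0,0.003],"turn":[0,0,0],"fingers":0.01},{"offset":[-0.02,0,0.003],"turn":[0,0,0],"fingers":0.01},{"offset":[0,0,0],"turn":[0,0,0],"fingers":0.01}]'
python3 -c "
from h import *
pen(104,[618,184,35])"
```

```text
time: 53.52
ee_pos: [0.6195, 0.2027, 0.1435]
eef_rot: [0.562, 0.507, 0.499, -0.423]
ft_force: [0.3, -0.3, 0.2]
width: 0.013
grip [619.  198.8 144.1] bottom [620.2 183.4  41.3] offset [-6.1 -2.5  1.3] tilt 8.6 w 0.012962467062812164 F [ 0.3 -0.3  0.2] t 53.525 q [ 0.8   0.93 -0.81  1.74 -0.96  1.07  0.76]
```

```bash
python3 -m inch '[{"offset":[-0.007,-0.001,0.001],"turn":[0,0,0],"fingers":0.01},{"offset":[0,0,0],"turn":[0,0,0],"fingers":0.032},{"offset":[0,0,0],"turn":[0,0,0],"fingers":0.032},{"offset":[0,0,0],"turn":[0,0,0],"fingers":0.032},{"offset":[0,0,0],"turn":[0,0,0],"fingers":0.032}]' 
python3 -m inch '[{"offset":[0,0,-0.02],"turn":[0,0,0],"fingers":0.032},{"offset":[0,0,-0.03],"turn":[0,0,0],"fingers":0.032},{"offset":[0.03,0,-0.03],"turn":[0,0,0],"fingers":0.035},{"offset":[0.05,0,-0.02],"turn":[0,0,0],"fingers":0.035},{"offset":[0.05,0,-0.02],"turn":[0,0,0],"fingers":0.035}]' 
python3 -m inch '[{"offset":[0.03,-0.03,0],"turn":[0,-10,0],"fingers":0.035},{"offset":[0,-0.03,0],"turn":[0,-10,0],"fingers":0.035},{"offset":[0,-0.04,0],"turn":[0,-10,0],"fingers":0.035},{"offset":[0,-0.04,0],"turn":[0,-10,0],"fingers":0.035},{"offset":[0,-0.04,0],"turn":[0,-10,0],"fingers":0.035}]' 
python3 -m inch '[{"offset":[0,0,0],"turn":[0,-10,0],"fingers":0.035},{"offset":[0,0,0],"turn":[0,-10,0],"fingers":0.035},{"offset":[0,0,0],"turn":[0,-10,0],"fingers":0.035},{"offset":[0,0,0],"turn":[0,-3,0],"fingers":0.035},{"offset":[0,0,0],"turn":[0,0,0],"fingers":0.035}]'
python3 - <<'E'
from h import *
s=r.read_state();print(s["joint_positions"].round(2),s["ee_pos"])
im,c=cam("wrist")
a=cv2.resize(im[:260,:,::-1],(560,260))
im2,c2=cam("side");b=cv2.resize(im2[170:290,160:440,::-1],(560,240))
cv2.imwrite("pics/f13.png",np.vstack([a,b]))
for n,z in(("marker_a",.008),("plate_d",.037)):
    for f in find(c,n,z): print(*f)
E
```

```text
time: 54.15
ee_pos: [0.6193, 0.203, 0.1379]
eef_rot: [0.561, 0.508, 0.499, -0.422]
ft_force: [0.1, -0.2, 0.1]
width: 0.0309
time: 54.78
ee_pos: [0.6001, 0.0957, 0.2849]
eef_rot: [0.563, 0.506, 0.498, -0.423]
ft_force: [1.8, -0.7, -0.2]
width: 0.0349
time: 55.4
ee_pos: [0.4234, 0.113, 0.3115]
eef_rot: [0.728, 0.631, 0.212, -0.164]
ft_force: [0.3, 0.0, 1.5]
width: 0.0352
time: 56.02
ee_pos: [0.4215, 0.1107, 0.3149]
eef_rot: [0.761, 0.648, -0.016, 0.039]
ft_force: [0.1, 0.4, 0.4]
width: 0.035
[ 1.18 -0.34 -1.27  1.72 -0.25  1.5  -0.22] [0.42149672 0.11070084 0.3149397 ]
marker_a 0.86 [635.  226.8] [81.4 20.6] long-axis deg 45.1 px [398.  40. 428.  84.]
marker_a 0.77 [648.8 219.2] [96.4 18.7] long-axis deg 51.3 px [398.  36. 436.  91.]
marker_a 0.54 [619.1 216.6] [50.4 17. ] long-axis deg 44.4 px [392.  54. 413.  82.]
plate_d 0.71 [590.3  28.3] [97.3 63.5] long-axis deg -85.4 px [376. 160. 422. 230.]
```

View pics/f13.png

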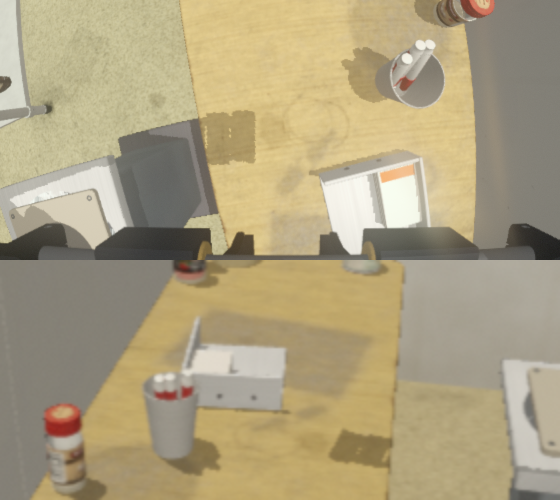

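```bash
python3 -c "
from bench import r
print(r.read_state()['time'],r.close_job())"
```

```text
the job is handed in; nothing more can be done
56.225 None
```

I handed the job in at about 56 s of the 210 s allowed. All four plates present are in the corner of the tray, and all three markers are in the tumbler.

- **Plates:** I laid the yellow and orange plates on the blue and green pile; the red one was absent. I then pushed the pile against the left fence, back fence, left fence and back fence again. The last back-fence tap stopped solidly at the same place as before, at about 25 N.
- **Markers:** One was knocked aside partway through, so I found it again and took it first. All three went red end down into the tumbler.
- **Last checks:** The final wrist and side pictures show three pens in the upright tumbler and the pile in its corner. The jar, tin and tape roll were not touched.
- **Disagreements:**
    - My first tray estimate was about 6.5 mm off in y. A later picture and the push stops showed this, so I corrected it.
    - The first grasp of the yellow plate closed above it and had to be repeated.
    - I did not take a close picture of the plate edges after the last tap. That the plates are flush to about 1–2 mm rests on the earlier close-up and the push stops.
    - I viewed 17 pictures, 3 over the budget of 14.

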